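# Change over the punch cradle

### The job

Change over the V-cradle. Free the black clamp knob and slide the fence back, move the finished punches (the short, tapered ones) from the cradle into the wooden tray, and lay every new blank (the long, plain rods) in a V-groove, one to a groove. Then bring the fence up so that the blanks are held between it and the end plate, tighten the knob fully and let go; leave the bottle, the burr caddy and the burr block as they are.

Things in the scene. Friction and masses are not known exactly. Their poses are not given: they have to be found in the camera images.
- cradle: Steel fixture fixed to the bench, base plate 245 x 200 x 8 mm. Origin: on the bench, below the middle of the end plate's inner face. x: level, from the end plate towards the fence, along the grooves; y: across the grooves; z up.
- end_plate (a point): Middle of the upright end plate's inner face, 41 mm above the bench; axes as the cradle's. The plate is 180 mm wide, 12 mm thick, its top 62 mm above the bench.
- grooves (a point): Centre of the groove area, 54 mm from the end plate, 30 mm above the bench; axes as the cradle's. Two toothed rails 8 mm thick, at x = -32 and +32 mm from here, form four 90-degree V-grooves along x at y = -60, -20, 20, 60 mm: bottoms 30 mm, tips 50 mm above the bench. A blank in a groove has its axis 41 mm above the bench. Between the rails it is open for fingers.
- fence (a joint): Position of the sliding fence, m: 0 to 0.072, growing away from the end plate (cradle +x). Clear length between end plate and fence = 0.093 m + this value, so 0.027 just holds a 120 mm blank. Slides with about 2 to 3 N when the knob is loose; held by about 50 N when tight. It may be pulled and pushed by its knob.
- fence_face (a point): Middle of the fence's face towards the end plate, 41 mm above the bench; axes as the cradle's. The fence plate is 170 mm wide, 10 mm thick, its top 62 mm above the bench; the grey carriage behind it reaches 63 mm back from the face and carries the knob.
- knob (a joint): Angle of the black clamp knob on the fence's carriage, rad: 0 = loose, 2.4 = fully tight (stops at both ends); grows clockwise seen from above. It begins to grip at 1.0 and holds fast above 2.0; free below 0.5. Turns with about 0.1 N m and stays where it is left.
- knob_grip (a point): Grip point on the knob's vertical axis, 97 mm above the bench, 40 mm behind the fence's face. The knob's upright bar is 44 mm long, 14 mm thick, 75 to 107 mm above the bench, on a disc of 38 mm diameter. x: along the bar, y: across its thickness, z up; turns with the knob. At knob angle 1.2 the bar is parallel to the fence.
- mat: Thin brown bench mat fixed to the bench, 360 (x) by 240 mm (y), 3 mm thick, where the blanks lie at first; a wooden lip 6 mm wide and 8 mm above the bench along its two edges at x = -177 and +177 mm keeps them from rolling off; origin at the middle of its underside.
- blank1: Steel punch blank, a plain round rod 16 mm in diameter and 120 mm long, about 0.18 kg, lying loose; origin at its middle on its axis, x along its axis. May be absent (None).
- blank2: Steel punch blank, a plain round rod 16 mm in diameter and 120 mm long, about 0.18 kg, lying loose; origin at its middle on its axis, x along its axis. May be absent (None).
- blank3: Steel punch blank, a plain round rod 16 mm in diameter and 120 mm long, about 0.18 kg, lying loose; origin at its middle on its axis, x along its axis. May be absent (None).
- blank4: Steel punch blank, a plain round rod 16 mm in diameter and 120 mm long, about 0.18 kg, lying loose; origin at its middle on its axis, x along its axis. May be absent (None).
- punch1: Finished steel punch, a round rod 16 mm in diameter and 100 mm long, the last 8 mm tapered to a 6 mm tip, about 0.14 kg; at first in a groove of the cradle. Origin at the middle of its length on its axis, x along its axis towards the tip. May be absent (None).
- punch2: Finished steel punch, a round rod 16 mm in diameter and 100 mm long, the last 8 mm tapered to a 6 mm tip, about 0.14 kg; at first in a groove of the cradle. Origin at the middle of its length on its axis, x along its axis towards the tip. May be absent (None).
- tray: Low wooden tray fixed to the bench for finished punches, outside 200 x 150 mm (x by y) and 20 mm high, walls and floor 4 mm thick; origin at the centre of its underside, empty at first.
- bottle: Amber bottle with a black cap, 44 mm in diameter, 80 mm high; origin at the centre of its underside. Not part of the job.
- caddy: Round white burr caddy, 60 mm in diameter, 28 mm high (54 with its burrs); origin at the centre of its underside. Not part of the job.
- burr_block: Wooden block with burrs, 50 x 90 x 30 mm (46 with its burrs); origin at the centre of its underside. Not part of the job.

How it is judged:
By the outcome, as a careful person would: the job done as asked, in the order asked, and still so for the second after the job is handed in, with the robot touching nothing.
Of blank1, blank2, blank3, blank4 only 3 to 4 are there at a start; the rules pass over those that are not, and their reading is None.
Of punch1, punch2 only 1 to 2 are there at a start; the rules pass over those that are not, and their reading is None.
At some moment in a run one of blank1, blank2, blank3, blank4 may be knocked a few centimetres aside while the robot is not near it.
Once in a run the grip may slacken for a moment while it holds something.
It also fails if it takes over 210 s, if anything falls off the work surface, if the arm or the gripper's body presses on something with over 40 N, if the wrist force passes 120 N, or if a joint passes its speed limit or range.

### The arm

A 6-joint arm with a two-finger parallel gripper is mounted at the origin on the work surface. World frame = base frame: x ahead of the robot, y to its left, z up, the work surface at z = 0. Lengths are in m, angles in rad, forces in N, time in s.
With the tool pointing down it reaches from about 0.35 to 0.775 m from the base axis. Payload 7.3 kg.
Tool frame: the origin (TCP) lies between the finger pads; the fingertips stand ahead of it and the grasp point (between the pads) lies 6 mm ahead of it (robot.tip_extent is the x of the fingertips in the tool frame, in m); x points along the fingers, z is the direction in which the jaws open and shut, and the axes are right-handed (so a half turn about x gives the same grasp; the last joint's range is limited). The gripper opens to 92 mm and grips with 3 to 60 N. Pads are 19 mm wide; open, the fingers measure 130 mm over their backs; the gripper's body (75 mm by 190 mm) begins 47 mm behind the grasp point.
Start: joints at [1.15, 0.342, 1.524, -0, 1.275, -0.146], TCP at [0.142, 0.505, 0.252] pointing down, gripper open.
Joint ranges: [-2.53, 2.53], [-0.77, 2.02], [0.04, 2.7], [-1, 4.14], [0.28, 2.66], [-3.11, 3.11]. Speed limits (rad/s): [2.57, 2.57, 3.14, 3.14, 3.14, 3.14].

### API

Orientations are given as [roll, pitch, yaw] about the fixed x, y, z axes, in that order (R = Rz(yaw) Ry(pitch) Rx(roll)).
In Python, from cell import robot gives the robot as it stands. The module is installed in compiled form; this text tells all that it offers.
- The arm moves only by the shell command python3 -m creep 'ROWS' [FORCE]. ROWS is JSON, a list of rows, each an object with "translation": the shift along the tool's x, y, z in m, a list of three; "twist": the turn, a rotation vector about the tool's x, y, z in rad, a list of three; "hand": the opening in per cent of the stroke, from 0 (shut) to 100 (fully open). A call has 1 to 5 rows; each row is the pose to reach, as a shift and turn from the pose measured when the call began, along the tool's axes at that moment; what a row does not reach only later rows make up. A row lasts 1/10 s, in which the tool goes at most 50 mm and 8.59 degrees, less where a joint would pass 70% of its speed; a pose out of reach is approached as far as the arm can. A call with a gripper value outside its range is refused whole. The fingers move at their own pace and stop on an object; FORCE is the grip in N (left out, the last holds). Time passes only in rows, so rows that repeat a pose let the fingers close. It gives the time, the measured TCP pose, the force and the opening at its end, in the units of the state.
- robot.observe(): the state, without advancing time (a new reading comes with each control period).
- robot.read_camera(name): name is "side" or "top" or "wrist"; returns the picture (400x640x3 uint8, blue, green, red); there is no depth.
- robot.calibration(name): a dict with "intrinsics" (3x3 intrinsics, pixels), "dist" ([k1, k2, p1, p2, k3] as OpenCV has them; the pictures are not rectified), "cam_to_world" (4x4, takes a point from camera to world coordinates); the wrist camera has in their place "mount" (4x4, takes a point from camera to tool coordinates, whose origin is the TCP and whose axes are the tool frame's). Camera axes: x right, y up, looking along -z (the intrinsics and any distortion apply to the point x, -y, -z); pixel columns grow to the right and rows downward; lengths in m; the calibration is good to about 2 mm. A picture is of the moment at which its call begins: read the wrist's pose just before it. calibration takes no time and is no camera call.
- robot.hand_in(): hands the job in, once; it reports no verdict.
The state is a dict: "time": time; "qpos": joint angles; "qvel": joint speeds; "joint_efforts": joint torques, N m; "tool_pos": TCP position; "tool_rot": TCP orientation; "contact_force": force on the tool from outside, world axes, zero at the start; "torque": the same for the moment, N m; "opening": finger opening in m.
Only numpy, scipy, OpenCV 4.12 (cv2) and the standard library are available. Lean on these libraries where they do the work, as an engineer would, in place of code of your own. Each camera call takes 0.05 s, during which the arm holds its last target. There are 200 camera calls.

## Working session

There is one attempt and no reset: what is moved stays moved. The work goes in short steps, Python scripts to look and compute and a shell command to move; the robot and the scene stay as the last step left them, time stands still between calls to the robot, and variables do not carry over. Pictures are saved under pics/ and viewed, about 12 in all and at most 16, crops included, and the job is handed in when it is done.

```bash
mkdir -p pics; ls; python3 - <<'E'
from cell import robot
import cv2,numpy as np
print(robot.observe())
print(robot.tip_extent)
for n in("top","side","wrist"):
    cv2.imwrite(f"pics/{n}0.png",robot.read_camera(n)); c=robot.calibration(n); print(n,{k:np.round(v,4).tolist() for k,v in c.items()})
E
```

```text
pics
{'time': 0.0, 'qpos': array([ 1.14998111e+00,  3.42731200e-01,  1.52501963e+00, -2.32656582e-05,
        1.27533956e+00, -1.46013668e-01]), 'qvel': array([ 0.00093829, -0.00082313, -0.0005107 ,  0.00216231, -0.00105601,
       -0.00038792]), 'joint_efforts': array([-8.02065297e-04, -4.31240165e+01, -2.44210750e+01,  7.16783339e-02,
        5.60338818e-02, -1.14420366e-04]), 'tool_pos': array([0.1423075 , 0.50497716, 0.2510396 ]), 'tool_rot': array([ 3.0104319 ,  1.56929843, -1.97675183]), 'contact_force': array([0.04525755, 0.68159924, 0.15007803]), 'torque': array([-0.02273309, -0.01950135,  0.02180916]), 'opening': 0.09195627752516368}
0.025
top {'intrinsics': [[383.6121, 0.0, 314.6242], [0.0, 383.6121, 196.5883], [0.0, 0.0, 1.0]], 'dist': [0.0318, 0.0, 0.0, 0.0, 0.0], 'cam_to_world': [[-0.0192, 0.9949, -0.0993, 0.5021], [-0.9997, -0.0203, -0.0096, -0.0541], [-0.0115, 0.0991, 0.995, 0.974], [0.0, 0.0, 0.0, 1.0]]}
side {'intrinsics': [[423.7895, 0.0, 318.3709], [0.0, 423.7895, 196.3095], [0.0, 0.0, 1.0]], 'dist': [0.0107, 0.0, 0.0, 0.0, 0.0], 'cam_to_world': [[0.6958, 0.5295, -0.4853, 0.049], [-0.7182, 0.5204, -0.462, -0.5396], [0.0079, 0.67, 0.7424, 0.8803], [0.0, 0.0, 0.0, 1.0]]}
wrist {'intrinsics': [[321.3758, 0.0, 316.5204], [0.0, 321.3758, 194.1198], [0.0, 0.0, 1.0]], 'dist': [-0.0637, 0.0, 0.0, 0.0, 0.0], 'mount': [[-0.0004, 0.2778, -0.9606, -0.1323], [0.0004, 0.9606, 0.2778, 0.0747], [1.0, -0.0002, -0.0005, -0.0001], [0.0, 0.0, 0.0, 1.0]]}
```

View pics/top0.png

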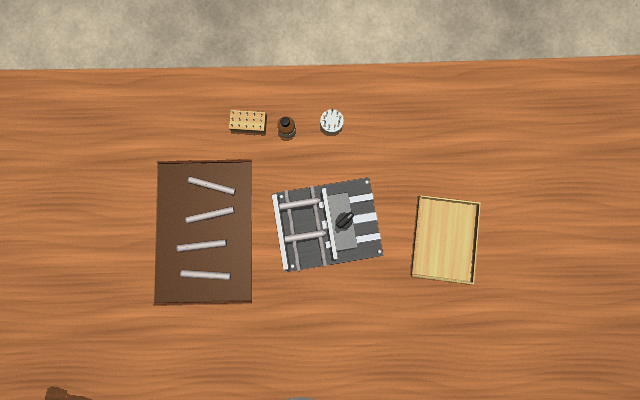

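View pics/side0.png

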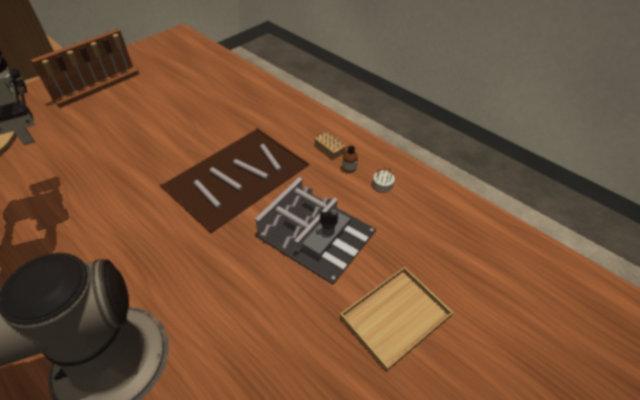

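Top view: four blanks on the mat (around (211,185), (209,214), (201,245), (205,275)), and two punches in the cradle with their tips to the right. The knob is at (344,220) and the tray at (446,240). Next I'll measure them.

```bash
cat > h.py <<'E'
import cv2,numpy as np
from cell import robot
from scipy.spatial.transform import Rotation as Ro
def pose():
    s=robot.observe(); T=np.eye(4); T[:3,:3]=Ro.from_euler('xyz',s['tool_rot']).as_matrix(); T[:3,3]=s['tool_pos']; return T
def shot(n,name=None):
    c=robot.calibration(n); T=pose()@np.array(c['mount']) if n=='wrist' else np.array(c['cam_to_world'])
    im=robot.read_camera(n)
    if name: cv2.imwrite('pics/'+name,im)
    return im,T
def cast(px,z,n,T):
    c=robot.calibration(n); u=cv2.undistortPoints(np.array(px,float).reshape(-1,1,2),np.array(c['intrinsics']),np.array(c['dist'])).reshape(-1,2)
    d=np.c_[u[:,0],-u[:,1],-np.ones(len(u))]@T[:3,:3].T
    return T[:3,3]+d*((z-T[2,3])/d[:,2])[:,None]
def proj(P,n,T):
    c=robot.calibration(n); p=(np.atleast_2d(P)-T[:3,3])@T[:3,:3]
    return cv2.projectPoints((p*[1,-1,-1]).reshape(-1,1,3),np.zeros(3),np.zeros(3),np.array(c['intrinsics']),np.array(c['dist']))[0].reshape(-1,2)
def goal(x,y,z,deg):
    "rows to TCP x,y,z, tool down, jaw axis (mod 180) at deg"
    T=pose(); best=None
    for k in(0,180,-180,360):
        a=np.radians(deg+k); R=np.array([[0,-np.sin(a),np.cos(a)],[0,np.cos(a),np.sin(a)],[-1,0,0]])
        w=(Ro.from_matrix(T[:3,:3].T@R)).as_rotvec()
        if best is None or np.linalg.norm(w)<np.linalg.norm(best)-.01: best=w
    jaw=np.degrees(np.arctan2(T[1,2],T[0,2]))
    s=robot.observe()
    print('t%.1f'%s['time'],'tcp',T[:3,3].round(4),'jaw%.1f'%jaw,'q6 %.2f'%s['qpos'][5],'move',(T[:3,:3].T@(np.array([x,y,z])-T[:3,3])).round(4),'twist',best.round(3),'open %.4f'%s['opening'])
def blanks(im,T,n='top',z=.011,roi=None,show=False):
    hsv=cv2.cvtColor(im,cv2.COLOR_BGR2HSV); m=((hsv[...,1]<60)&(hsv[...,2]>110)).astype(np.uint8)
    if roi: k=np.zeros_like(m); k[roi[1]:roi[3],roi[0]:roi[2]]=1; m*=k
    out=[]
    for c in cv2.findContours(m,cv2.RETR_EXTERNAL,cv2.CHAIN_APPROX_NONE)[0]:
        (cx,cy),(w,h),an=cv2.minAreaRect(c); a=cv2.contourArea(c)
        if max(w,h)<25: continue
        vx,vy,x0,y0=cv2.fitLine(c,cv2.DIST_L2,0,.01,.01).ravel(); L=max(w,h)/2
        p=cast([[cx-L*vx,cy-L*vy],[cx+L*vx,cy+L*vy],[cx,cy]],z,n,T); d=p[1]-p[0]
        out.append((p[2,:2].round(4),round(np.degrees(np.arctan2(d[1],d[0]))%180,1),round(np.linalg.norm(d),4),(int(cx),int(cy))))
    return sorted(out,key=lambda o:-o[0][0])
E
python3 - <<'E'
from h import *
im=cv2.imread('pics/top0.png'); T=np.array(robot.calibration('top')['cam_to_world'])
for b in blanks(im,T,roi=(150,155,255,310)): print(b)
for z,px in((.02,[(418,196),(480,204),(473,284),(412,276)]),(.062,[(275,196),(286,272)])): print(cast(px,z,'top',T).round(4))
cv2.imwrite('pics/c1.png',cv2.resize(im[170:290,260:400],None,fx=5,fy=5,interpolation=cv2.INTER_CUBIC))
E
```

```text
(array([0.6335, 0.2178]), np.float64(73.6), np.float64(0.1207), (210, 184))
(array([0.5589, 0.2209]), np.float64(101.7), np.float64(0.1203), (209, 214))
(array([0.483, 0.241]), np.float64(95.6), np.float64(0.1204), (200, 244))
(array([0.4107, 0.2308]), np.float64(85.1), np.float64(0.1217), (204, 274))
[[ 0.5936 -0.3019  0.02  ]
 [ 0.5707 -0.4526  0.02  ]
 [ 0.3774 -0.4234  0.02  ]
 [ 0.3983 -0.2781  0.02  ]]
[[0.5965 0.0494 0.062 ]
 [0.4171 0.0251 0.062 ]]
```

View pics/c1.png

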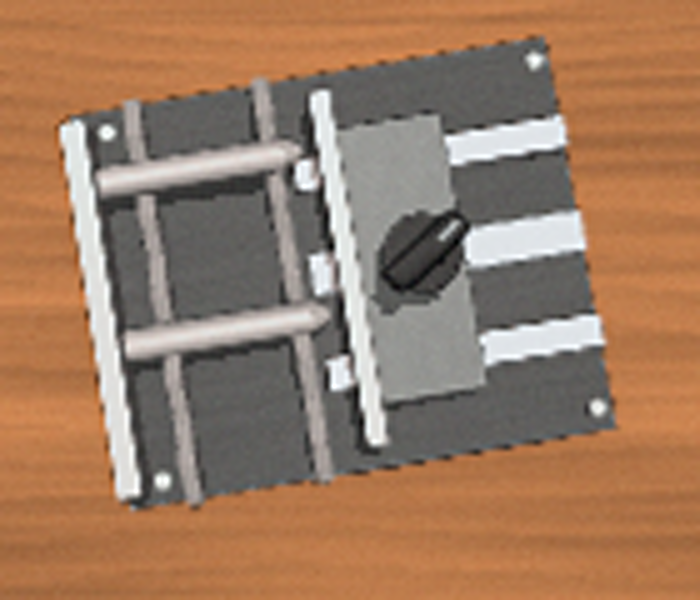

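Crop: punches lie in the grooves with rows at crop y≈165 and 330, tips near (295,150) and (325,315). The knob bar runs from (390,280) to (460,215), which puts the knob at about 2.15 rad (tight). Next: a close wrist view above the cradle.

```bash
python3 - <<'E'
from h import *
goal(.522,-.076,.25,43); goal(.522,-.076,.25,-137);goal(.522,-.076,.25,80)
E
```

```text
t0.1 tcp [0.1423 0.5051 0.2512] jaw74.3 q6 -0.15 move [ 0.0016 -0.5231 -0.4563] twist [ 0.546 -0.001  0.   ] open 0.0915
t0.1 tcp [0.1423 0.5051 0.2512] jaw74.3 q6 -0.15 move [ 0.0016 -0.5231 -0.4563] twist [ 0.546 -0.001  0.   ] open 0.0915
t0.1 tcp [0.1423 0.5051 0.2512] jaw74.3 q6 -0.15 move [ 0.0016 -0.5231 -0.4563] twist [-0.1   -0.001 -0.   ] open 0.0915
```

```bash
for i in 1 2 3; do python3 -m creep '[{"translation":[0,-0.035,-0.030],"twist":[0,0,0],"hand":100},{"translation":[0,-0.07,-0.06],"twist":[0,0,0],"hand":100},{"translation":[0,-0.105,-0.091],"twist":[0,0,0],"hand":100},{"translation":[0,-0.14,-0.122],"twist":[0,0,0],"hand":100},{"translation":[0,-0.174,-0.152],"twist":[0,0,0],"hand":100}]'; done
python3 - <<'E'
from h import *
goal(.522,-.076,.25,-137)
im,T=shot('wrist','w1.png'); np.save('w1T.npy',T)
E
```

```text
time: 0.65
tool_pos: [0.269, 0.3099, 0.2513]
tool_rot: [3.079, 1.57, -1.907]
contact_force: [0.5, 0.1, -0.2]
opening: 0.0919
time: 1.15
tool_pos: [0.396, 0.1145, 0.2515]
tool_rot: [-3.109, 1.57, -1.813]
contact_force: [0.0, 0.3, 0.6]
opening: 0.092
time: 1.65
tool_pos: [0.5229, -0.0809, 0.2514]
tool_rot: [2.879, 1.57, -2.109]
contact_force: [-0.1, -0.2, -0.2]
opening: 0.092
t1.6 tcp [ 0.5229 -0.0809  0.2514] jaw74.2 q6 -1.59 move [0.0014 0.0022 0.0045] twist [ 0.545 -0.001  0.   ] open 0.0920
```

View pics/w1.png

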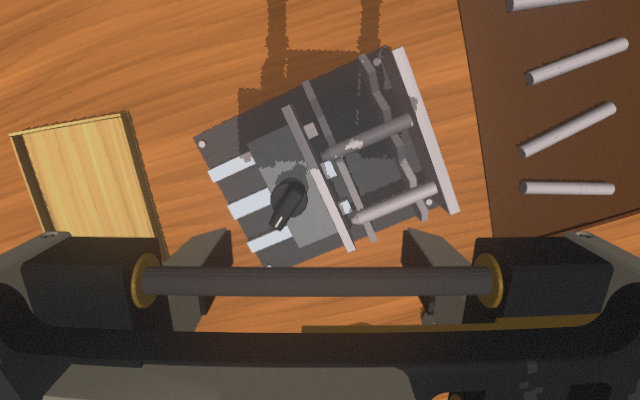

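```bash
python3 - <<'E'
import cv2
im=cv2.imread('pics/w1.png'); cv2.imwrite('pics/c2.png',cv2.resize(im[40:280,190:470],None,fx=2.8,fy=2.5,interpolation=cv2.INTER_CUBIC))
E
```

```text
(no output)
```

View pics/c2.png

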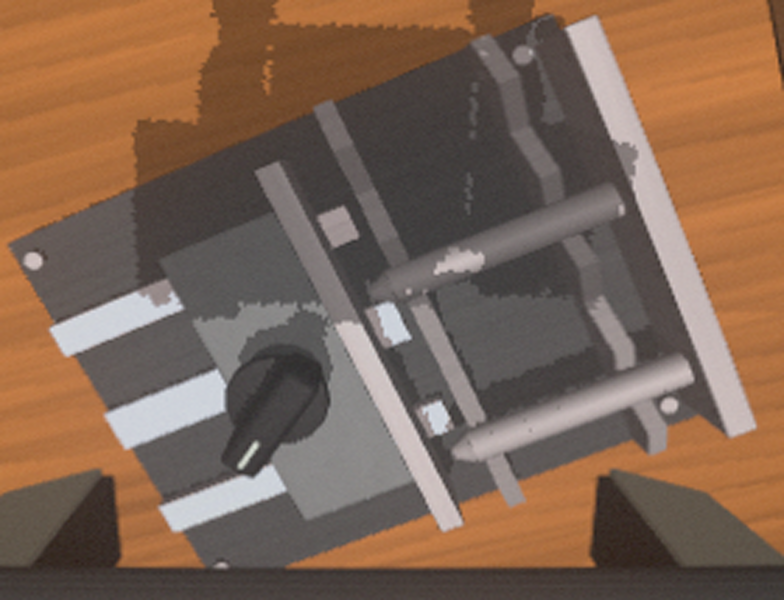

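```bash
python3 - <<'E'
from h import *
T=np.load('w1T.npy')
f=lambda pts,z:cast(np.array(pts)/[2.8,2.5]+[190,40],z,'wrist',T)[:,:2]
P=f([(568,28),(727,436)],.062); O=f([(598,15),(756,428)],.062); F=f([(279,162),(463,520)],.062)
print('plate in',P,np.linalg.norm(P[1]-P[0]),'out',O); print('fence',F,np.linalg.norm(F[1]-F[0]))
d=(P[0]-P[1])
for q in (P,O,F): e=q[1]-q[0]; print(np.degrees(np.arctan2(e[1],e[0])))
e=(P[1]-P[0])/np.linalg.norm(P[1]-P[0]); xh=np.array([e[1],-e[0]]); o=P.mean(0); print('o',o,'xh',xh,'yaw',np.degrees(np.arctan2(xh[1],xh[0])))
print('xoff fence',(F-o)@xh,(F-o)@e)
for n,pts,z in(('disc',[(278,395)],.075),('bar',[(288,360),(235,465)],.1),('pA',[(615,200),(372,290)],.041),('pB',[(687,372),(455,450)],.041),('rails22',[(735,0)],.05)):
    q=f(pts,z); print(n,q.round(4).tolist(),((q-o)@xh).round(4),((q-o)@e).round(4))
Tt=np.array(robot.calibration('top')['cam_to_world']); g=lambda pts,z:cast(np.array(pts)/5+[260,170],z,'top',Tt)[:,:2]
P=g([(85,120),(138,495)],.062);F=g([(313,92),(370,445)],.062);K=g([(420,255)],.075);B=g([(388,282),(464,215)],.104)
print('top plate',P,P.mean(0),'fence',F,F.mean(0),'knob',K,'bar',B,B.mean(0))
E
```

```text
plate in [[0.42563453 0.02067862]
 [0.60099037 0.04540844]] 0.17709103692230924 out [[0.42374037 0.03145265]
 [0.60049478 0.05691737]]
fence [[ 0.44660366 -0.08663252]
 [ 0.61126194 -0.06166838]] 0.16653994722119653
8.027284367292244
8.198100386050553
8.621060791878477
o [0.51331245 0.03304353] xh [ 0.13964465 -0.99020168] yaw -81.97271563270776
xoff fence [0.1091879  0.10746202] [-0.08276727  0.08376373]
disc [[0.5333, -0.1124]] [0.1468] [-0.0005]
bar [[0.5148, -0.1012], [0.5492, -0.1304]] [0.1331 0.1669] [-0.0173  0.0127]
pA [[0.4948, 0.0283], [0.5071, -0.0695]] [0.0021 0.1007] [-0.0189 -0.0205]
pB [[0.5762, 0.0415], [0.5869, -0.0566]] [0.0004 0.099 ] [0.0635 0.0603]
rails22 [[0.4294, 0.0827]] [-0.0609] [-0.0761]
top plate [[0.60122508 0.04458227]
 [0.42391279 0.02130526]] [0.51256894 0.03294376] fence [[ 0.61247102 -0.06478152]
 [ 0.44502029 -0.08796196]] [ 0.52874565 -0.07637174] knob [[ 0.53313323 -0.11299305]] bar [[ 0.52023598 -0.09632023]
 [ 0.54984208 -0.13149567]] [ 0.53503903 -0.11390795]
```

Both views agree: the cradle origin is at (0.513,0.033) with yaw −82°. The fence is at about 0.014 and the knob axis at (0.534,−0.113). Next: turn the wrist to the bar.

```bash
for i in 1 2 3 4 5; do python3 -m creep '[{"translation":[0,0,0],"twist":[0.146,0,0],"hand":100},{"translation":[0,0,0],"twist":[0.292,0,0],"hand":80},{"translation":[0,0,0],"twist":[0.438,0,0],"hand":60},{"translation":[0,0,0],"twist":[0.584,0,0],"hand":50},{"translation":[0,0,0],"twist":[0.73,0,0],"hand":50}]' | head -1; done
python3 - <<'E'
from h import *
goal(.534,-.1128,.106,-135)
E
```

```text
time: 2.2
time: 2.7
time: 3.2
time: 3.7
time: 4.2
t4.2 tcp [ 0.5247 -0.085   0.2495] jaw-136.8 q6 2.09 move [0.1435 0.0264 0.0118] twist [-0.031  0.003 -0.001] open 0.0474
```

```bash
python3 -m creep '[{"translation":[0.03,0.0264,0.0118],"twist":[-0.031,0.003,0],"hand":45},{"translation":[0.07,0.0264,0.0118],"twist":[-0.031,0.003,0],"hand":45},{"translation":[0.11,0.0264,0.0118],"twist":[-0.031,0.003,0],"hand":45},{"translation":[0.1435,0.0264,0.0118],"twist":[-0.031,0.003,0],"hand":45},{"translation":[0.1435,0.0264,0.0118],"twist":[-0.031,0.003,0],"hand":45}]'
python3 -m creep '[{"translation":[0,0,0],"twist":[0,0,0],"hand":5},{"translation":[0,0,0],"twist":[0,0,0],"hand":5},{"translation":[0,0,0],"twist":[0,0,0],"hand":5},{"translation":[0,0,0],"twist":[0,0,0],"hand":5},{"translation":[0,0,0],"twist":[0,0,0],"hand":5}]' 30
python3 - <<'E'
from h import *
goal(.534,-.1128,.106,-135); print(robot.observe()['torque'])
shot('top','t2.png')
E
```

```text
time: 4.7
tool_pos: [0.5309, -0.1116, 0.1017]
tool_rot: [-1.024, 1.562, 2.903]
contact_force: [-0.8, 0.7, 0.4]
opening: 0.041
time: 5.2
tool_pos: [0.5321, -0.1111, 0.1033]
tool_rot: [-1.225, 1.565, 2.702]
contact_force: [1.7, 4.4, 5.5]
opening: 0.0138
t5.2 tcp [ 0.5321 -0.1111  0.1033] jaw-135.0 q6 2.01 move [-0.0027  0.0025 -0.0001] twist [-0.     0.002  0.005] open 0.0138
[ 0.87373813 -0.18825306 -0.07765959]
```

```bash
for i in 1 2 3; do python3 -m creep '[{"translation":[0,0,0],"twist":[-0.13,0,0],"hand":5},{"translation":[0,0,0],"twist":[-0.26,0,0],"hand":5},{"translation":[0,0,0],"twist":[-0.39,0,0],"hand":5},{"translation":[0,0,0],"twist":[-0.53,0,0],"hand":5},{"translation":[0,0,0],"twist":[-0.66,0,0],"hand":5}]' 40
python3 -c "
from h import *
print(robot.observe()['torque']);goal(.534,-.1128,.106,-16)"; done
```

```text
time: 5.75
tool_pos: [0.531, -0.1129, 0.1033]
tool_rot: [-1.373, 1.564, -3.063]
contact_force: [-5.0, -8.1, -0.6]
opening: 0.014
[-1.32821093  0.92657382 -0.05556653]
t5.8 tcp [ 0.531  -0.1129  0.1033] jaw-96.9 q6 1.34 move [-0.0027  0.0029 -0.0004] twist [-1.411 -0.004  0.007] open 0.0140
time: 6.25
tool_pos: [0.5312, -0.1135, 0.1033]
tool_rot: [-1.881, 1.564, -2.906]
contact_force: [1.1, -1.5, -4.1]
opening: 0.0135
[-0.38882125 -0.29961562 -0.02048334]
t6.2 tcp [ 0.5312 -0.1135  0.1033] jaw-58.7 q6 0.68 move [-0.0027  0.0027  0.0008] twist [-0.746 -0.004  0.005] open 0.0135
time: 6.75
tool_pos: [0.5329, -0.1141, 0.1034]
tool_rot: [-1.904, 1.567, -2.264]
contact_force: [8.5, -1.2, -10.2]
opening: 0.0138
[-0.23389609 -1.53042943 -0.10365506]
t6.8 tcp [ 0.5329 -0.1141  0.1034] jaw-20.6 q6 0.01 move [-0.0026  0.0016  0.0005] twist [-0.081 -0.001  0.003] open 0.0138
```

```bash
python3 -m creep '[{"translation":[0,-0.0097,0.0053],"twist":[0,0,0],"hand":5},{"translation":[0,-0.0193,0.0106],"twist":[0,0,0],"hand":5},{"translation":[0,-0.029,0.0158],"twist":[0,0,0],"hand":5},{"translation":[0,-0.0386,0.0211],"twist":[0,0,0],"hand":5},{"translation":[0,-0.0483,0.0264],"twist":[0,0,0],"hand":5}]'
python3 -m creep '[{"translation":[0,0,0],"twist":[0,0,0],"hand":35},{"translation":[0,0,0],"twist":[0,0,0],"hand":35},{"translation":[0,0,0],"twist":[0,0,0],"hand":35}]'
python3 -m creep '[{"translation":[-0.04,0,0],"twist":[0,0,0],"hand":35},{"translation":[-0.08,0,0],"twist":[0,0,0],"hand":35},{"translation":[-0.12,0,0],"twist":[0,0,0],"hand":35},{"translation":[-0.12,0,0],"twist":[0,0,0],"hand":35}]'
python3 - <<'E'
from h import *
o=np.array([.513,.033]); xh=np.array([.1396,-.9902]); e=np.array([.9902,.1396])
for y in(-.02,.06): print(y,o+.05*xh+y*e); goal(*(o+.05*xh+y*e),.056,8)
im,T=shot('top','t3.png'); print(blanks(im,T,roi=(150,155,255,310)))
cv2.imwrite('pics/c3.png',cv2.resize(im[150:310,150:410],None,fx=3,fy=3,interpolation=cv2.INTER_CUBIC))
E
```

```text
time: 7.25
tool_pos: [0.541, -0.1697, 0.1036]
tool_rot: [-1.75, 1.567, -2.111]
contact_force: [3.3, 2.5, -4.0]
opening: 0.014
time: 7.55
tool_pos: [0.5406, -0.1698, 0.1039]
tool_rot: [-1.816, 1.567, -2.177]
contact_force: [0.6, -0.2, -0.1]
opening: 0.0308
time: 7.95
tool_pos: [0.5431, -0.1701, 0.23]
tool_rot: [-0.443, 1.56, -0.804]
contact_force: [-0.3, -1.0, 0.3]
opening: 0.0322
-0.02 [ 0.500176 -0.019302]
t8.0 tcp [ 0.5431 -0.1701  0.23  ] jaw-20.6 q6 -0.07 move [ 0.1725  0.1268 -0.0951] twist [-0.5    0.009  0.007] open 0.0322
0.06 [ 0.579392 -0.008134]
t8.0 tcp [ 0.5431 -0.1701  0.23  ] jaw-20.6 q6 -0.07 move [ 0.173   0.1652 -0.0249] twist [-0.5    0.009  0.007] open 0.0322
[(array([0.6334, 0.2176]), np.float64(73.6), np.float64(0.1211), (210, 184)), (array([0.5586, 0.2215]), np.float64(101.8), np.float64(0.1217), (208, 214)), (array([0.4832, 0.241 ]), np.float64(95.6), np.float64(0.1204), (200, 244)), (array([0.4107, 0.2308]), np.float64(85.1), np.float64(0.1217), (204, 274))]
```

View pics/c3.png

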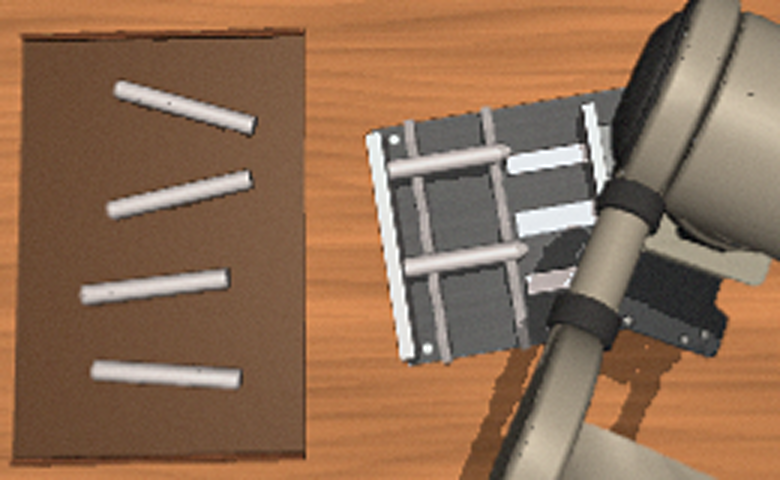

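```bash
python3 -m creep '[{"translation":[0,0.032,-0.024],"twist":[-0.125,0,0],"hand":35},{"translation":[0.02,0.064,-0.048],"twist":[-0.25,0,0],"hand":35},{"translation":[0.05,0.095,-0.071],"twist":[-0.375,0.005,0.005],"hand":35},{"translation":[0.08,0.1268,-0.0951],"twist":[-0.5,0.009,0.007],"hand":35},{"translation":[0.08,0.1268,-0.0951],"twist":[-0.5,0.009,0.007],"hand":35}]'
python3 - <<'E'
from h import *
goal(.5002,-.0193,.054,8)
E
```

```text
time: 8.5
tool_pos: [0.4926, -0.0135, 0.1413]
tool_rot: [2.71, 1.554, 2.857]
contact_force: [-0.9, 0.3, -0.2]
opening: 0.0322
t8.5 tcp [ 0.4926 -0.0135  0.1413] jaw8.4 q6 -0.33 move [ 0.0872 -0.0075  0.008 ] twist [ 0.007 -0.016 -0.007] open 0.0322
```

```bash
python3 -m creep '[{"translation":[0.02,-0.0075,0.008],"twist":[0.007,-0.01,-0.004],"hand":35},{"translation":[0.02,-0.0075,0.008],"twist":[0.007,-0.016,-0.007],"hand":35},{"translation":[0.02,-0.0075,0.008],"twist":[0.007,-0.016,-0.007],"hand":35},{"translation":[0.02,-0.0075,0.008],"twist":[0.007,-0.016,-0.007],"hand":35}]'
python3 - <<'E'
from h import *
goal(.5002,-.0193,.054,8)
E
```

```text
time: 8.9
tool_pos: [0.5016, -0.0201, 0.1219]
tool_rot: [-0.159, 1.57, -0.02]
contact_force: [0.5, 0.3, -0.2]
opening: 0.0318
t8.9 tcp [ 0.5016 -0.0201  0.1219] jaw8.0 q6 -0.33 move [ 0.0679  0.001  -0.0013] twist [-0.001  0.001  0.   ] open 0.0318
```

Aligned. Descend, grip, lift.

```bash
python3 -m creep '[{"translation":[0.03,0.001,-0.0013],"twist":[0,0,0],"hand":35},{"translation":[0.055,0.001,-0.0013],"twist":[0,0,0],"hand":35},{"translation":[0.068,0.001,-0.0013],"twist":[0,0,0],"hand":35},{"translation":[0.068,0.001,-0.0013],"twist":[0,0,0],"hand":20}]'
python3 -m creep '[{"translation":[0,0,0],"twist":[0,0,0],"hand":5},{"translation":[0,0,0],"twist":[0,0,0],"hand":5},{"translation":[0,0,0],"twist":[0,0,0],"hand":5},{"translation":[0,0,0],"twist":[0,0,0],"hand":5},{"translation":[0,0,0],"twist":[0,0,0],"hand":5}]' 40
python3 -m creep '[{"translation":[-0.03,0,0],"twist":[0,0,0],"hand":5},{"translation":[-0.06,0,0],"twist":[0,0,0],"hand":5},{"translation":[-0.1,0,0],"twist":[0,0,0],"hand":5},{"translation":[-0.12,0,0],"twist":[0,0,0],"hand":5},{"translation":[-0.12,0,0],"twist":[0,0,0],"hand":5}]'
python3 - <<'E'
from h import *
# tray centre
P=np.array([[.5936,-.3019],[.5707,-.4526],[.3774,-.4234],[.3983,-.2781]]); c=P.mean(0); print(c); goal(c[0],c[1],.16,8); goal(c[0],c[1]-.0,.16,-82)
E
```

```text
time: 9.3
tool_pos: [0.4995, -0.0195, 0.0531]
tool_rot: [2.707, 1.57, 2.845]
contact_force: [0.1, -0.7, -0.7]
opening: 0.0278
time: 9.8
tool_pos: [0.5007, -0.0197, 0.0542]
tool_rot: [-0.305, 1.569, -0.167]
contact_force: [2.0, -1.3, 6.0]
opening: 0.0149
time: 10.3
tool_pos: [0.5014, -0.0198, 0.1768]
tool_rot: [-0.322, 1.564, -0.184]
contact_force: [0.3, -0.0, -1.4]
opening: 0.0152
[ 0.485 -0.364]
t10.3 tcp [ 0.5014 -0.0198  0.1768] jaw7.9 q6 -0.33 move [ 0.0171 -0.3386 -0.0638] twist [-0.001  0.006  0.002] open 0.0152
t10.3 tcp [ 0.5014 -0.0198  0.1768] jaw7.9 q6 -0.33 move [ 0.0171 -0.3386 -0.0638] twist [ 1.569  0.007 -0.003] open 0.0152
```

```bash
python3 -m creep '[{"translation":[0,-0.035,-0.011],"twist":[0,0,0],"hand":5},{"translation":[0,-0.08,-0.025],"twist":[0,0,0],"hand":5},{"translation":[0,-0.12,-0.038],"twist":[0,0,0],"hand":5},{"translation":[0,-0.15,-0.047],"twist":[0,0,0],"hand":5},{"translation":[0,-0.164,-0.051],"twist":[0,0,0],"hand":5}]'
python3 -m creep '[{"translation":[0,-0.035,-0.011],"twist":[0.06,0,0],"hand":5},{"translation":[0,-0.08,-0.025],"twist":[0.12,0,0],"hand":5},{"translation":[0,-0.12,-0.038],"twist":[0.19,0,0],"hand":5},{"translation":[0,-0.155,-0.048],"twist":[0.26,0,0],"hand":5},{"translation":[0,-0.164,-0.051],"twist":[0.26,0,0],"hand":5}]'
python3 -m creep '[{"translation":[0,0,0],"twist":[0,0,0],"hand":5},{"translation":[0,0,0],"twist":[0,0,0],"hand":5}]'
python3 - <<'E'
from h import *
goal(.445,-.359,.033,-7)
im,T=shot('wrist','w4.png')
E
```

```text
time: 10.8
tool_pos: [0.4721, -0.1912, 0.175]
tool_rot: [-0.124, 1.567, 0.012]
contact_force: [0.5, 0.5, -2.3]
opening: 0.015
time: 11.3
tool_pos: [0.4427, -0.363, 0.1733]
tool_rot: [0.482, 1.568, 0.353]
contact_force: [1.1, -0.1, -1.7]
opening: 0.0149
time: 11.5
tool_pos: [0.4425, -0.3615, 0.1721]
tool_rot: [1.544, 1.567, 1.416]
contact_force: [0.2, -0.2, -1.7]
opening: 0.0144
t11.5 tcp [ 0.4425 -0.3615  0.1721] jaw-7.3 q6 -0.69 move [0.1391 0.0024 0.0021] twist [-0.005  0.    -0.003] open 0.0144
```

View pics/w4.png

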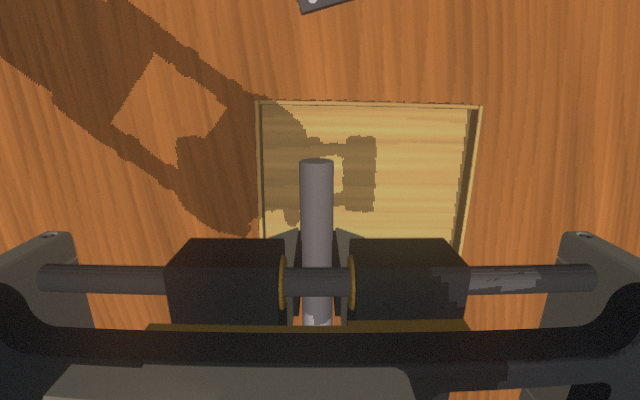

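```bash
python3 -m creep '[{"translation":[0.04,0.0024,0.0021],"twist":[0,0,0],"hand":5},{"translation":[0.08,0.0024,0.0021],"twist":[0,0,0],"hand":5},{"translation":[0.12,0.0024,0.0021],"twist":[0,0,0],"hand":5},{"translation":[0.14,0.0024,0.0021],"twist":[0,0,0],"hand":5},{"translation":[0.141,0.0024,0.0021],"twist":[0,0,0],"hand":5}]'
python3 -m creep '[{"translation":[0.001,0,0],"twist":[0,0,0],"hand":18},{"translation":[0.001,0,0],"twist":[0,0,0],"hand":25},{"translation":[0.001,0,0],"twist":[0,0,0],"hand":30},{"translation":[0.001,0,0],"twist":[0,0,0],"hand":30}]'
python3 -m creep '[{"translation":[-0.03,0,0],"twist":[0,0,0],"hand":30},{"translation":[-0.07,0,0],"twist":[0,0,0],"hand":30},{"translation":[-0.11,0,0],"twist":[0,0,0],"hand":30},{"translation":[-0.14,0,0],"twist":[0,0,0],"hand":30},{"translation":[-0.14,0,0],"twist":[0,0,0],"hand":30}]'
python3 - <<'E'
from h import *
goal(.5794,-.0081,.14,8)
E
```

```text
time: 12.05
tool_pos: [0.4451, -0.3561, 0.0302]
tool_rot: [1.941, 1.565, 1.817]
contact_force: [0.4, 0.6, -1.5]
opening: 0.0145
time: 12.45
tool_pos: [0.4454, -0.3559, 0.0297]
tool_rot: [1.868, 1.565, 1.744]
contact_force: [-0.6, 0.1, -0.2]
opening: 0.0273
time: 12.95
tool_pos: [0.4472, -0.3584, 0.1747]
tool_rot: [-0.127, 1.565, -0.251]
contact_force: [0.0, -0.6, -0.3]
opening: 0.0276
t12.9 tcp [ 0.4472 -0.3584  0.1747] jaw-7.1 q6 -0.69 move [0.0349 0.364  0.0876] twist [-0.264  0.006  0.001] open 0.0276
```

```bash
python3 -m creep '[{"translation":[0,0.04,0.01],"twist":[0,0,0],"hand":30},{"translation":[0,0.08,0.02],"twist":[0,0,0],"hand":30},{"translation":[0,0.12,0.03],"twist":[0,0.003,0],"hand":30},{"translation":[0,0.16,0.04],"twist":[0,0.006,0.001],"hand":30},{"translation":[0,0.182,0.0438],"twist":[0,0.006,0.001],"hand":30}]'
python3 -m creep '[{"translation":[0,0.04,0.01],"twist":[-0.06,0,0],"hand":30},{"translation":[0,0.08,0.02],"twist":[-0.13,0,0],"hand":30},{"translation":[0,0.12,0.03],"twist":[-0.2,0,0],"hand":30},{"translation":[0,0.16,0.04],"twist":[-0.264,0,0],"hand":30},{"translation":[0,0.182,0.0438],"twist":[-0.264,0,0],"hand":30}]'
python3 -m creep '[{"translation":[0,0,0],"twist":[0,0,0],"hand":35},{"translation":[0,0,0],"twist":[0,0,0],"hand":35}]'
python3 - <<'E'
from h import *
goal(.5794,-.0081,.0575,8)
E
```

```text
time: 13.45
tool_pos: [0.5136, -0.1802, 0.1741]
tool_rot: [2.311, 1.569, 2.189]
contact_force: [0.1, -0.1, -1.0]
opening: 0.0277
time: 13.95
tool_pos: [0.5796, -0.0019, 0.1734]
tool_rot: [2.11, 1.568, 2.255]
contact_force: [-0.5, -0.1, -0.6]
opening: 0.0277
time: 14.15
tool_pos: [0.579, -0.0016, 0.1725]
tool_rot: [2.424, 1.567, 2.571]
contact_force: [0.4, -0.1, 0.5]
opening: 0.0318
t14.2 tcp [ 0.579  -0.0016  0.1725] jaw8.4 q6 -0.28 move [ 0.115  -0.0068 -0.0002] twist [ 0.007 -0.003 -0.003] open 0.0318
```

```bash
python3 -m creep '[{"translation":[0.04,-0.0068,0],"twist":[0.007,-0.003,-0.003],"hand":35},{"translation":[0.08,-0.0068,0],"twist":[0.007,-0.003,-0.003],"hand":35},{"translation":[0.105,-0.0068,0],"twist":[0.007,-0.003,-0.003],"hand":35},{"translation":[0.115,-0.0068,0],"twist":[0.007,-0.003,-0.003],"hand":35},{"translation":[0.115,-0.0068,0],"twist":[0.007,-0.003,-0.003],"hand":25}]'
python3 -m creep '[{"translation":[0,0,0],"twist":[0,0,0],"hand":5},{"translation":[0,0,0],"twist":[0,0,0],"hand":5},{"translation":[0,0,0],"twist":[0,0,0],"hand":5},{"translation":[0,0,0],"twist":[0,0,0],"hand":5},{"translation":[0,0,0],"twist":[0,0,0],"hand":5}]' 40
python3 -m creep '[{"translation":[-0.03,0,0],"twist":[0,0,0],"hand":5},{"translation":[-0.06,0,0],"twist":[0,0,0],"hand":5},{"translation":[-0.1,0,0],"twist":[0,0,0],"hand":5},{"translation":[-0.12,0,0],"twist":[0,0,0],"hand":5},{"translation":[-0.12,0,0],"twist":[0,0,0],"hand":5}]'
python3 - <<'E'
from h import *
goal(.525,-.369,.165,8)
E
```

```text
time: 14.65
tool_pos: [0.5787, -0.0092, 0.0564]
tool_rot: [3.007, 1.568, -3.138]
contact_force: [-0.4, -0.1, -0.2]
opening: 0.0281
time: 15.15
tool_pos: [0.58, -0.0095, 0.0578]
tool_rot: [-0.951, 1.57, -0.812]
contact_force: [2.6, -1.4, 6.2]
opening: 0.0149
time: 15.65
tool_pos: [0.5809, -0.0093, 0.1806]
tool_rot: [-0.383, 1.565, -0.244]
contact_force: [0.0, -0.3, -2.6]
opening: 0.015
t15.7 tcp [ 0.5809 -0.0093  0.1806] jaw8.0 q6 -0.29 move [ 0.0157 -0.3485 -0.1052] twist [-0.001  0.005  0.002] open 0.0150
```

```bash
python3 -m creep '[{"translation":[0,-0.035,-0.011],"twist":[0,0,0],"hand":5},{"translation":[0,-0.08,-0.024],"twist":[0,0.002,0],"hand":5},{"translation":[0,-0.12,-0.036],"twist":[0,0.005,0.002],"hand":5},{"translation":[0,-0.155,-0.047],"twist":[0,0.005,0.002],"hand":5},{"translation":[0,-0.174,-0.0526],"twist":[0,0.005,0.002],"hand":5}]'
python3 -m creep '[{"translation":[0,-0.035,-0.011],"twist":[0.06,0,0],"hand":5},{"translation":[0,-0.08,-0.024],"twist":[0.12,0,0],"hand":5},{"translation":[0,-0.12,-0.036],"twist":[0.19,0,0],"hand":5},{"translation":[0,-0.155,-0.047],"twist":[0.26,0,0],"hand":5},{"translation":[0,-0.174,-0.0526],"twist":[0.26,0,0],"hand":5}]'
python3 -m creep '[{"translation":[0,0,0],"twist":[0,0,0],"hand":5},{"translation":[0,0,0],"twist":[0,0,0],"hand":5}]'
python3 - <<'E'
from h import *
goal(.525,-.369,.030,-7)
E
```

```text
time: 16.15
tool_pos: [0.551, -0.1911, 0.1782]
tool_rot: [2.678, 1.567, 2.815]
contact_force: [-0.0, 0.1, -1.7]
opening: 0.0151
time: 16.65
tool_pos: [0.5208, -0.3727, 0.1753]
tool_rot: [2.785, 1.563, 2.658]
contact_force: [0.1, 0.4, -1.3]
opening: 0.015
time: 16.85
tool_pos: [0.5202, -0.3716, 0.1735]
tool_rot: [2.653, 1.559, 2.527]
contact_force: [0.1, 0.7, -1.4]
opening: 0.0149
t16.9 tcp [ 0.5202 -0.3716  0.1735] jaw-7.2 q6 -0.61 move [0.1434 0.0024 0.006 ] twist [-0.004 -0.01  -0.006] open 0.0149
```

```bash
python3 -m creep '[{"translation":[0.04,0.0024,0.006],"twist":[-0.004,-0.01,-0.006],"hand":5},{"translation":[0.08,0.0024,0.006],"twist":[-0.004,-0.01,-0.006],"hand":5},{"translation":[0.12,0.0024,0.006],"twist":[-0.004,-0.01,-0.006],"hand":5},{"translation":[0.139,0.0024,0.006],"twist":[-0.004,-0.01,-0.006],"hand":5},{"translation":[0.142,0.0024,0.006],"twist":[-0.004,-0.01,-0.006],"hand":5}]'
python3 -m creep '[{"translation":[0.001,0,0],"twist":[0,0,0],"hand":18},{"translation":[0.001,0,0],"twist":[0,0,0],"hand":25},{"translation":[0.001,0,0],"twist":[0,0,0],"hand":30},{"translation":[0.001,0,0],"twist":[0,0,0],"hand":30}]'
python3 -m creep '[{"translation":[-0.03,0,0],"twist":[0,0,0],"hand":30},{"translation":[-0.07,0,0],"twist":[0,0,0],"hand":30},{"translation":[-0.11,0,0],"twist":[0,0,0],"hand":30},{"translation":[-0.14,0,0],"twist":[0,0,0],"hand":30},{"translation":[-0.14,0,0],"twist":[0,0,0],"hand":30}]'
python3 - <<'E'
from h import *
goal(.4107,.2308,.14,-4.9);goal(.4832,.241,.14,5.6);goal(.6334,.2177,.14,-16.4);
im,T=shot('top','t5.png'); print(blanks(im,T,roi=(150,155,255,310)))
E
```

```text
time: 17.35
tool_pos: [0.5249, -0.3658, 0.0296]
tool_rot: [2.548, 1.566, 2.429]
contact_force: [-0.0, -0.1, -1.7]
opening: 0.0147
time: 17.75
tool_pos: [0.525, -0.3648, 0.0293]
tool_rot: [2.49, 1.566, 2.372]
contact_force: [-2.2, 2.8, 6.2]
opening: 0.0271
time: 18.25
tool_pos: [0.5276, -0.3666, 0.1749]
tool_rot: [-0.503, 1.566, -0.62]
contact_force: [0.4, 0.4, 0.8]
opening: 0.0273
t18.2 tcp [ 0.5276 -0.3666  0.1749] jaw-6.7 q6 -0.61 move [ 0.0328  0.5797 -0.186 ] twist [-0.032  0.004  0.002] open 0.0273
t18.2 tcp [ 0.5276 -0.3666  0.1749] jaw-6.7 q6 -0.61 move [ 0.033   0.5983 -0.1152] twist [-0.215  0.004  0.003] open 0.0273
t18.2 tcp [ 0.5276 -0.3666  0.1749] jaw-6.7 q6 -0.61 move [0.0337 0.5927 0.0367] twist [0.169 0.004 0.002] open 0.0273
[(array([0.6334, 0.2176]), np.float64(73.6), np.float64(0.1211), (210, 184)), (array([0.5586, 0.2215]), np.float64(101.8), np.float64(0.1217), (208, 214)), (array([0.4831, 0.241 ]), np.float64(95.6), np.float64(0.1204), (200, 244)), (array([0.4106, 0.2309]), np.float64(85.2), np.float64(0.1217), (204, 274))]
```

View pics/t5.png

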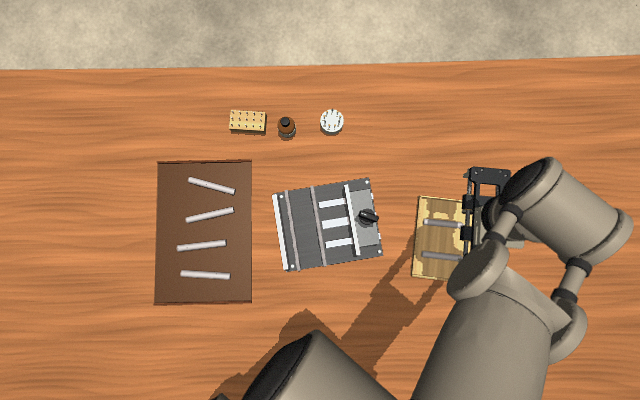

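Both punches lie in the tray (~(442,223) and (442,255)), the cradle is empty with its fence back, and all four blanks are unmoved. Go to the nearest blank.

```bash
for i in 1 2 3; do python3 -m creep '[{"translation":[0,0.04,-0.013],"twist":[0,0,0],"hand":35},{"translation":[0,0.085,-0.027],"twist":[0,0,0],"hand":35},{"translation":[0,0.13,-0.042],"twist":[0,0,0],"hand":35},{"translation":[0,0.17,-0.055],"twist":[0,0,0],"hand":35},{"translation":[0,0.193,-0.062],"twist":[0,0,0],"hand":35}]'|sed -n 2p; done
python3 -m creep '[{"translation":[0,0,0],"twist":[0,0,0],"hand":35},{"translation":[0,0,0],"twist":[0,0,0],"hand":35}]'
python3 - <<'E'
from h import *
goal(.4107,.2308,.031,-4.9)
E
```

```text
tool_pos: [0.4857, -0.1633, 0.1705]
tool_pos: [0.4443, 0.0384, 0.1699]
tool_pos: [0.4026, 0.2396, 0.1696]
time: 20.0
tool_pos: [0.4015, 0.2395, 0.1684]
tool_rot: [3.058, 1.56, 2.949]
contact_force: [0.1, -1.1, -0.2]
opening: 0.0322
t20.0 tcp [0.4015 0.2395 0.1684] jaw-6.3 q6 0.48 move [ 0.1373 -0.0078  0.0116] twist [-0.024 -0.011 -0.001] open 0.0322
```

```bash
python3 -m creep '[{"translation":[0.04,-0.0078,0.0116],"twist":[-0.024,-0.011,-0.001],"hand":35},{"translation":[0.08,-0.0078,0.0116],"twist":[-0.024,-0.011,-0.001],"hand":35},{"translation":[0.12,-0.0078,0.0116],"twist":[-0.024,-0.011,-0.001],"hand":35},{"translation":[0.135,-0.0078,0.0116],"twist":[-0.024,-0.011,-0.001],"hand":35},{"translation":[0.137,-0.0078,0.0116],"twist":[-0.024,-0.011,-0.001],"hand":35}]'
python3 -m creep '[{"translation":[0,0,0],"twist":[0,0,0],"hand":5},{"translation":[0,0,0],"twist":[0,0,0],"hand":5},{"translation":[0,0,0],"twist":[0,0,0],"hand":5},{"translation":[0,0,0],"twist":[0,0,0],"hand":5},{"translation":[0,0,0],"twist":[0,0,0],"hand":5}]' 40
python3 -m creep '[{"translation":[-0.03,0,0],"twist":[0,0,0],"hand":5},{"translation":[-0.06,0,0],"twist":[0,0,0],"hand":5},{"translation":[-0.1,0,0],"twist":[0,0,0],"hand":5},{"translation":[-0.12,0,0],"twist":[0,0,0],"hand":5},{"translation":[-0.12,0,0],"twist":[0,0,0],"hand":5}]'
python3 - <<'E'
from h import *
goal(.4625,-.0388,.15,8)
E
```

```text
time: 20.5
tool_pos: [0.4094, 0.2288, 0.0291]
tool_rot: [-2.697, 1.565, -2.784]
contact_force: [0.3, -0.3, 0.0]
opening: 0.032
time: 21.0
tool_pos: [0.4101, 0.2288, 0.03]
tool_rot: [-2.588, 1.567, -2.674]
contact_force: [0.5, -2.5, 6.6]
opening: 0.0147
time: 21.5
tool_pos: [0.4118, 0.2297, 0.1526]
tool_rot: [0.333, 1.568, 0.246]
contact_force: [-0.2, -0.4, -3.0]
opening: 0.0149
t21.5 tcp [0.4118 0.2297 0.1526] jaw-5.0 q6 0.43 move [ 0.0025 -0.2631  0.0737] twist [-0.226  0.002 -0.001] open 0.0149
```

```bash
python3 -m creep '[{"translation":[0,-0.03,0.008],"twist":[0,0,0],"hand":5},{"translation":[0,-0.06,0.017],"twist":[0,0,0],"hand":5},{"translation":[0,-0.09,0.025],"twist":[0,0,0],"hand":5},{"translation":[0,-0.12,0.034],"twist":[0,0,0],"hand":5},{"translation":[0,-0.132,0.037],"twist":[0,0,0],"hand":5}]'
python3 -m creep '[{"translation":[0,-0.03,0.008],"twist":[-0.06,0,0],"hand":5},{"translation":[0,-0.06,0.017],"twist":[-0.12,0,0],"hand":5},{"translation":[0,-0.09,0.025],"twist":[-0.18,0,0],"hand":5},{"translation":[0,-0.12,0.034],"twist":[-0.226,0,0],"hand":5},{"translation":[0,-0.132,0.037],"twist":[-0.226,0,0],"hand":5}]'
python3 -m creep '[{"translation":[0,0,0],"twist":[0,0,0],"hand":5},{"translation":[0,0,0],"twist":[0,0,0],"hand":5}]'
python3 - <<'E'
from h import *
goal(.4625,-.0388,.062,8); im,T=shot('wrist','w6.png')
E
```

```text
time: 22.0
tool_pos: [0.4368, 0.0931, 0.151]
tool_rot: [2.532, 1.571, 2.443]
contact_force: [-0.5, 1.2, -2.4]
opening: 0.0149
time: 22.5
tool_pos: [0.462, -0.0432, 0.15]
tool_rot: [2.769, 1.569, 2.905]
contact_force: [0.0, 0.6, -2.7]
opening: 0.0147
time: 22.7
tool_pos: [0.4613, -0.0423, 0.1492]
tool_rot: [2.598, 1.567, 2.733]
contact_force: [-0.6, -0.1, -2.1]
opening: 0.015
t22.7 tcp [ 0.4613 -0.0423  0.1492] jaw7.8 q6 -0.39 move [0.0872 0.0032 0.0019] twist [-0.004 -0.003 -0.002] open 0.0150
```

View pics/w6.png

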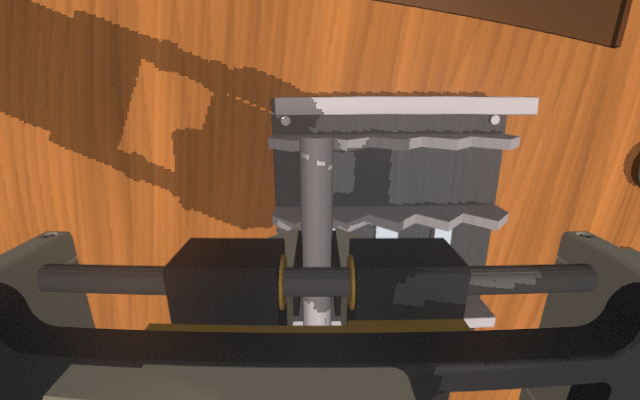

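The blank is held parallel to the grooves above the outer groove. Lower and release.

```bash
python3 -m creep '[{"translation":[0.03,0.0032,0.0019],"twist":[0,-0.003,-0.002],"hand":5},{"translation":[0.06,0.0032,0.0019],"twist":[0,-0.003,-0.002],"hand":5},{"translation":[0.08,0.0032,0.0019],"twist":[0,-0.003,-0.002],"hand":5},{"translation":[0.087,0.0032,0.0019],"twist":[0,-0.003,-0.002],"hand":5},{"translation":[0.087,0.0032,0.0019],"twist":[0,-0.003,-0.002],"hand":5}]'
python3 -m creep '[{"translation":[0.001,0,0],"twist":[0,0,0],"hand":18},{"translation":[0.001,0,0],"twist":[0,0,0],"hand":23},{"translation":[0.001,0,0],"twist":[0,0,0],"hand":23},{"translation":[0.001,0,0],"twist":[0,0,0],"hand":23}]'
python3 -m creep '[{"translation":[-0.02,0,0],"twist":[0,0,0],"hand":23},{"translation":[-0.06,0,0],"twist":[0,0,0],"hand":35},{"translation":[-0.1,0,0],"twist":[0,0,0],"hand":35},{"translation":[-0.11,0,0],"twist":[0,0,0],"hand":35},{"translation":[-0.11,0,0],"twist":[0,0,0],"hand":35}]'
python3 - <<'E'
from h import *
im,T=shot('top','t7.png'); print(blanks(im,T,roi=(150,155,255,310))); print(blanks(im,T,z=.041,roi=(286,180,345,275)))
goal(.4831,.241,.16,5.6)
E
```

```text
time: 23.25
tool_pos: [0.4626, -0.0375, 0.0622]
tool_rot: [2.889, 1.571, 3.026]
contact_force: [0.4, -0.4, -2.8]
opening: 0.0146
time: 23.65
tool_pos: [0.4628, -0.0376, 0.0618]
tool_rot: [-0.459, 1.57, -0.322]
contact_force: [-0.4, 0.1, -0.4]
opening: 0.0212
time: 24.15
tool_pos: [0.4636, -0.0379, 0.1735]
tool_rot: [-0.398, 1.566, -0.261]
contact_force: [0.6, 0.4, -0.9]
opening: 0.0318
[(array([0.6333, 0.2176]), np.float64(73.5), np.float64(0.1211), (210, 184)), (array([0.5587, 0.2215]), np.float64(101.7), np.float64(0.1217), (208, 214)), (array([0.483, 0.241]), np.float64(95.4), np.float64(0.1204), (200, 244))]
[(array([ 0.5799, -0.0858]), np.float64(96.3), np.float64(0.0642), (331, 202)), (array([ 0.5303, -0.0862]), np.float64(96.8), np.float64(0.0618), (332, 222)), (array([ 0.46 , -0.041]), np.float64(77.4), np.float64(0.1348), (314, 252))]
t24.2 tcp [ 0.4627 -0.0377  0.1719] jaw7.9 q6 -0.38 move [0.0118 0.2733 0.0583] twist [0.039 0.002 0.001] open 0.0315
```

```bash
for i in 1 2; do python3 -m creep '[{"translation":[0,0.035,0.007],"twist":[0,0,0],"hand":35},{"translation":[0,0.07,0.015],"twist":[0.01,0,0],"hand":35},{"translation":[0,0.105,0.022],"twist":[0.02,0,0],"hand":35},{"translation":[0,0.13,0.028],"twist":[0.02,0,0],"hand":35},{"translation":[0,0.137,0.029],"twist":[0.02,0,0],"hand":35}]'|sed -n 2p; done
python3 -m creep '[{"translation":[0,0,0],"twist":[0,0,0],"hand":35},{"translation":[0,0,0],"twist":[0,0,0],"hand":35}]'
python3 - <<'E'
from h import *
goal(.4831,.241,.031,5.6)
E
```

```text
tool_pos: [0.4717, 0.104, 0.1699]
tool_pos: [0.4837, 0.2448, 0.1682]
time: 25.4
tool_pos: [0.4832, 0.2435, 0.1672]
tool_rot: [-2.89, 1.565, -2.788]
contact_force: [-0.4, 0.1, -0.0]
opening: 0.0319
t25.4 tcp [0.4832 0.2435 0.1672] jaw5.8 q6 0.22 move [ 0.1362 -0.0023  0.0004] twist [ 0.004 -0.006  0.002] open 0.0319
```

```bash
python3 -m creep '[{"translation":[0.04,-0.0023,0.0004],"twist":[0.004,-0.006,0.002],"hand":35},{"translation":[0.08,-0.0023,0.0004],"twist":[0.004,-0.006,0.002],"hand":35},{"translation":[0.12,-0.0023,0.0004],"twist":[0.004,-0.006,0.002],"hand":35},{"translation":[0.134,-0.0023,0.0004],"twist":[0.004,-0.006,0.002],"hand":35},{"translation":[0.136,-0.0023,0.0004],"twist":[0.004,-0.006,0.002],"hand":35}]'
python3 -m creep '[{"translation":[0,0,0],"twist":[0,0,0],"hand":5},{"translation":[0,0,0],"twist":[0,0,0],"hand":5},{"translation":[0,0,0],"twist":[0,0,0],"hand":5},{"translation":[0,0,0],"twist":[0,0,0],"hand":5},{"translation":[0,0,0],"twist":[0,0,0],"hand":5}]' 40
python3 -m creep '[{"translation":[-0.03,0,0],"twist":[0,0,0],"hand":5},{"translation":[-0.06,0,0],"twist":[0,0,0],"hand":5},{"translation":[-0.1,0,0],"twist":[0,0,0],"hand":5},{"translation":[-0.12,0,0],"twist":[0,0,0],"hand":5},{"translation":[-0.12,0,0],"twist":[0,0,0],"hand":5}]'
python3 - <<'E'
from h import *
goal(.5021,-.0332,.15,8)
E
```

```text
time: 25.9
tool_pos: [0.4819, 0.2391, 0.0293]
tool_rot: [-2.963, 1.566, -2.867]
contact_force: [0.5, 0.5, -0.0]
opening: 0.032
time: 26.4
tool_pos: [0.4826, 0.239, 0.0304]
tool_rot: [-2.794, 1.568, -2.698]
contact_force: [-0.1, -3.7, 6.5]
opening: 0.0149
time: 26.9
tool_pos: [0.4843, 0.2399, 0.1533]
tool_rot: [0.211, 1.567, 0.307]
contact_force: [-0.0, -0.1, -2.6]
opening: 0.0146
t26.9 tcp [0.4843 0.2399 0.1533] jaw5.5 q6 0.22 move [ 0.003  -0.2735 -0.0085] twist [-0.043  0.004 -0.001] open 0.0146
```

```bash
for i in 1 2; do python3 -m creep '[{"translation":[0,-0.03,-0.001],"twist":[0,0,0],"hand":5},{"translation":[0,-0.06,-0.002],"twist":[-0.01,0,0],"hand":5},{"translation":[0,-0.095,-0.003],"twist":[-0.021,0,0],"hand":5},{"translation":[0,-0.125,-0.004],"twist":[-0.021,0,0],"hand":5},{"translation":[0,-0.136,-0.004],"twist":[-0.021,0,0],"hand":5}]'|sed -n 5p; done
python3 -m creep '[{"translation":[0,0,0],"twist":[0,0,0],"hand":5},{"translation":[0,0,0],"twist":[0,0,0],"hand":5}]'
python3 - <<'E'
from h import *
goal(.5021,-.0332,.062,8)
E
```

```text
opening: 0.0147
opening: 0.0146
time: 28.1
tool_pos: [0.5034, -0.0344, 0.1493]
tool_rot: [2.483, 1.567, 2.617]
contact_force: [-0.4, -0.5, -1.7]
opening: 0.015
t28.1 tcp [ 0.5034 -0.0344  0.1493] jaw7.7 q6 -0.36 move [ 0.0873  0.0012 -0.0008] twist [-0.006 -0.003 -0.002] open 0.0150
```

```bash
python3 -m creep '[{"translation":[0.03,0.0012,-0.0008],"twist":[-0.006,-0.003,-0.002],"hand":5},{"translation":[0.06,0.0012,-0.0008],"twist":[-0.006,-0.003,-0.002],"hand":5},{"translation":[0.08,0.0012,-0.0008],"twist":[-0.006,-0.003,-0.002],"hand":5},{"translation":[0.087,0.0012,-0.0008],"twist":[-0.006,-0.003,-0.002],"hand":5},{"translation":[0.087,0.0012,-0.0008],"twist":[-0.006,-0.003,-0.002],"hand":5}]'
python3 -m creep '[{"translation":[0.001,0,0],"twist":[0,0,0],"hand":18},{"translation":[0.001,0,0],"twist":[0,0,0],"hand":23},{"translation":[0.001,0,0],"twist":[0,0,0],"hand":23},{"translation":[0.001,0,0],"twist":[0,0,0],"hand":23}]'
python3 -m creep '[{"translation":[-0.02,0,0],"twist":[0,0,0],"hand":23},{"translation":[-0.06,0,0],"twist":[0,0,0],"hand":35},{"translation":[-0.1,0,0],"twist":[0,0,0],"hand":35},{"translation":[-0.11,0,0],"twist":[0,0,0],"hand":35},{"translation":[-0.11,0,0],"twist":[0,0,0],"hand":35}]'
python3 - <<'E'
from h import *
im,T=shot('top','t8.png'); print(blanks(im,T,roi=(150,155,255,310))); print(blanks(im,T,z=.041,roi=(286,180,345,275)))
goal(.5587,.2215,.16,11.7)
E
```

```text
time: 28.6
tool_pos: [0.5022, -0.032, 0.062]
tool_rot: [1.951, 1.57, 2.093]
contact_force: [0.4, -0.3, -2.9]
opening: 0.0148
time: 29.0
tool_pos: [0.5024, -0.032, 0.0615]
tool_rot: [0.326, 1.57, 0.467]
contact_force: [0.2, 0.4, 0.3]
opening: 0.0213
time: 29.5
tool_pos: [0.5032, -0.0323, 0.1733]
tool_rot: [-0.269, 1.566, -0.128]
contact_force: [0.4, -0.4, -0.7]
opening: 0.0322
[(array([0.6334, 0.2176]), np.float64(73.6), np.float64(0.1211), (210, 184)), (array([0.5586, 0.2215]), np.float64(101.8), np.float64(0.1217), (208, 214)), (array([0.5025, 0.1136]), np.float64(176.4), np.float64(0.0844), (252, 236)), (array([0.4027, 0.1236]), np.float64(166.2), np.float64(0.0704), (248, 276))]
[(array([ 0.5796, -0.0829]), np.float64(95.9), np.float64(0.0696), (330, 202)), (array([ 0.5   , -0.0239]), np.float64(10.2), np.float64(0.1435), (306, 235)), (array([ 0.4866, -0.108 ]), np.float64(172.4), np.float64(0.1431), (341, 240))]
t29.6 tcp [ 0.5023 -0.0321  0.1717] jaw8.1 q6 -0.36 move [0.0118 0.2432 0.0915] twist [-0.063  0.002  0.   ] open 0.0322
```

```bash
for i in 1 2; do python3 -m creep '[{"translation":[0,0.03,0.011],"twist":[-0.01,0,0],"hand":35},{"translation":[0,0.06,0.022],"twist":[-0.02,0,0],"hand":35},{"translation":[0,0.09,0.034],"twist":[-0.031,0,0],"hand":35},{"translation":[0,0.115,0.043],"twist":[-0.031,0,0],"hand":35},{"translation":[0,0.1216,0.0458],"twist":[-0.031,0,0],"hand":35}]'|sed -n 2p; done
python3 -m creep '[{"translation":[0,0,0],"twist":[0,0,0],"hand":35},{"translation":[0,0,0],"twist":[0,0,0],"hand":35}]'
python3 - <<'E'
from h import *
goal(.5587,.2215,.031,11.7)
im,T=shot('top','t9.png'); print(blanks(im,T,roi=(150,155,255,310))); print(blanks(im,T,z=.041,roi=(286,180,345,275)))
E
```

```text
tool_pos: [0.5297, 0.0969, 0.1696]
tool_pos: [0.5532, 0.226, 0.1678]
time: 30.75
tool_pos: [0.5527, 0.2247, 0.1666]
tool_rot: [3.088, 1.564, -2.989]
contact_force: [0.5, -0.6, -0.7]
opening: 0.0322
t30.8 tcp [0.5527 0.2247 0.1666] jaw11.9 q6 0.05 move [ 0.1356 -0.0044  0.0062] twist [ 0.003 -0.007 -0.   ] open 0.0322
[(array([0.6333, 0.2176]), np.float64(73.6), np.float64(0.1211), (210, 184)), (array([0.5615, 0.2085]), np.float64(100.9), np.float64(0.0953), (214, 213)), (array([0.526 , 0.3098]), np.float64(130.1), np.float64(0.0857), (173, 228))]
[(array([ 0.5799, -0.086 ]), np.float64(98.7), np.float64(0.0641), (331, 202)), (array([ 0.5187, -0.0446]), np.float64(17.1), np.float64(0.2029), (315, 228))]
```

```bash
python3 -m creep '[{"translation":[0.04,-0.0044,0.0062],"twist":[0.003,-0.007,0],"hand":35},{"translation":[0.08,-0.0044,0.0062],"twist":[0.003,-0.007,0],"hand":35},{"translation":[0.12,-0.0044,0.0062],"twist":[0.003,-0.007,0],"hand":35},{"translation":[0.134,-0.0044,0.0062],"twist":[0.003,-0.007,0],"hand":35},{"translation":[0.1355,-0.0044,0.0062],"twist":[0.003,-0.007,0],"hand":35}]'
python3 -m creep '[{"translation":[0,0,0],"twist":[0,0,0],"hand":5},{"translation":[0,0,0],"twist":[0,0,0],"hand":5},{"translation":[0,0,0],"twist":[0,0,0],"hand":5},{"translation":[0,0,0],"twist":[0,0,0],"hand":5},{"translation":[0,0,0],"twist":[0,0,0],"hand":5}]' 40
python3 -m creep '[{"translation":[-0.03,0,0],"twist":[0,0,0],"hand":5},{"translation":[-0.06,0,0],"twist":[0,0,0],"hand":5},{"translation":[-0.1,0,0],"twist":[0,0,0],"hand":5},{"translation":[-0.12,0,0],"twist":[0,0,0],"hand":5},{"translation":[-0.12,0,0],"twist":[0,0,0],"hand":5}]'
python3 - <<'E'
from h import *
goal(.5417,-.0276,.15,8)
E
```

```text
time: 31.3
tool_pos: [0.5583, 0.2203, 0.0303]
tool_rot: [3.084, 1.569, -2.997]
contact_force: [-0.3, 1.2, 1.2]
opening: 0.0319
time: 31.8
tool_pos: [0.5593, 0.2204, 0.032]
tool_rot: [-0.021, 1.57, 0.181]
contact_force: [-0.9, -0.8, 6.1]
opening: 0.0147
time: 32.3
tool_pos: [0.5609, 0.221, 0.1557]
tool_rot: [0.048, 1.563, 0.25]
contact_force: [0.3, -0.1, -2.2]
opening: 0.015
t32.3 tcp [0.5609 0.221  0.1557] jaw11.6 q6 0.05 move [ 0.0051 -0.2396 -0.0688] twist [ 0.063  0.008 -0.001] open 0.0150
```

```bash
for i in 1 2; do python3 -m creep '[{"translation":[0,-0.03,-0.008],"twist":[0.01,0,0],"hand":5},{"translation":[0,-0.06,-0.017],"twist":[0.02,0.002,0],"hand":5},{"translation":[0,-0.09,-0.025],"twist":[0.031,0.002,0],"hand":5},{"translation":[0,-0.114,-0.032],"twist":[0.031,0.002,0],"hand":5},{"translation":[0,-0.119,-0.034],"twist":[0.031,0.002,0],"hand":5}]'|sed -n 5p; done
python3 -m creep '[{"translation":[0,0,0],"twist":[0,0,0],"hand":5},{"translation":[0,0,0],"twist":[0,0,0],"hand":5}]'
python3 - <<'E'
from h import *
goal(.5417,-.0276,.063,8)
E
```

```text
opening: 0.0148
opening: 0.0151
time: 33.5
tool_pos: [0.5361, -0.0283, 0.1516]
tool_rot: [2.553, 1.568, 2.689]
contact_force: [0.2, 0.2, -1.1]
opening: 0.0148
t33.5 tcp [ 0.5361 -0.0283  0.1516] jaw7.8 q6 -0.33 move [ 0.0886 -0.0002  0.0059] twist [-0.003 -0.003 -0.002] open 0.0148
```

```bash
python3 -m creep '[{"translation":[0.02,0,0.0059],"twist":[-0.003,-0.003,-0.002],"hand":5},{"translation":[0.05,0,0.0059],"twist":[-0.003,-0.003,-0.002],"hand":5},{"translation":[0.078,0,0.0059],"twist":[-0.003,-0.003,-0.002],"hand":5},{"translation":[0.0885,0,0.0059],"twist":[-0.003,-0.003,-0.002],"hand":5},{"translation":[0.0885,0,0.0059],"twist":[-0.003,-0.003,-0.002],"hand":5}]'
python3 -m creep '[{"translation":[0.001,0,0],"twist":[0,0,0],"hand":18},{"translation":[0.001,0,0],"twist":[0,0,0],"hand":23},{"translation":[0.001,0,0],"twist":[0,0,0],"hand":23},{"translation":[0.001,0,0],"twist":[0,0,0],"hand":23}]'
python3 -m creep '[{"translation":[-0.02,0,0],"twist":[0,0,0],"hand":23},{"translation":[-0.06,0,0],"twist":[0,0,0],"hand":35},{"translation":[-0.1,0,0],"twist":[0,0,0],"hand":35},{"translation":[-0.11,0,0],"twist":[0,0,0],"hand":35},{"translation":[-0.11,0,0],"twist":[0,0,0],"hand":35}]'
python3 - <<'E'
from h import *
im,T=shot('top','t10.png'); print(blanks(im,T,roi=(150,155,255,310)))
goal(.6334,.2176,.16,-16.4)
E
```

```text
time: 34.0
tool_pos: [0.542, -0.0262, 0.0627]
tool_rot: [0.728, 1.571, 0.869]
contact_force: [-0.3, -0.3, -2.7]
opening: 0.0148
time: 34.4
tool_pos: [0.5422, -0.0261, 0.0621]
tool_rot: [-0.079, 1.57, 0.062]
contact_force: [-0.7, 1.1, 0.5]
opening: 0.0212
time: 34.9
tool_pos: [0.5431, -0.0263, 0.1741]
tool_rot: [-0.282, 1.565, -0.141]
contact_force: [-0.9, 0.1, 0.1]
opening: 0.0321
[(array([0.6725, 0.2268]), np.float64(75.9), np.float64(0.1222), (207, 169)), (array([0.5993, 0.1196]), np.float64(175.5), np.float64(0.1343), (249, 197)), (array([0.4772, 0.1326]), np.float64(161.1), np.float64(0.0693), (244, 246)), (array([0.3672, 0.1823]), np.float64(160.3), np.float64(0.0905), (224, 291))]
t35.0 tcp [ 0.5421 -0.0261  0.1723] jaw8.1 q6 -0.33 move [0.0125 0.2285 0.1246] twist [ 0.427  0.002 -0.   ] open 0.0318
```

The last blank was knocked to (0.673,0.227), closer to the mat lip. I'll move above it and look.

```bash
python3 - <<'E'
from h import *
goal(.665,.22,.16,-14.1)
E
python3 -m creep '[{"translation":[0,0.02,0.012],"twist":[0.07,0,0],"hand":35},{"translation":[0,0.05,0.03],"twist":[0.14,0,0],"hand":35},{"translation":[0,0.08,0.05],"twist":[0.2,0,0],"hand":35},{"translation":[0,0.105,0.065],"twist":[0.2,0,0],"hand":35},{"translation":[0,0.113,0.075],"twist":[0.2,0,0],"hand":35}]' | sed -n 2p
python3 - <<'E'
from h import *
goal(.6725,.2268,.16,-14.1)
im,T=shot('top','t11.png'); print(blanks(im,T,roi=(150,155,255,310)))
print(cast([(158,161),(208,161),(251,160),(155,303),(251,303)],.008,'top',T).round(4))
im2,T2=shot('wrist'); c=cv2.resize(im[140:320,140:360],None,fx=2,fy=2,interpolation=cv2.INTER_CUBIC); w=cv2.resize(im2,None,fx=.56,fy=.9); cv2.imwrite('pics/c11.png',np.hstack([c,w]))
E
```

```text
t35.0 tcp [ 0.5421 -0.0261  0.1723] jaw8.1 q6 -0.33 move [0.0125 0.2264 0.1562] twist [ 0.387  0.002 -0.   ] open 0.0318
tool_pos: [0.5998, 0.0989, 0.1697]
t35.5 tcp [0.5998 0.0989 0.1697] jaw-3.3 q6 0.09 move [0.0097 0.1319 0.0653] twist [ 0.189 -0.002 -0.   ] open 0.0321
[(array([0.6708, 0.2573]), np.float64(86.1), np.float64(0.1677), (195, 170)), (array([0.6697, 0.1546]), np.float64(7.5), np.float64(0.0806), (235, 170)), (array([0.6675, 0.3603]), np.float64(7.3), np.float64(0.0932), (154, 172)), (array([0.5752, 0.1776]), np.float64(74.5), np.float64(0.0937), (226, 207)), (array([0.5662, 0.3528]), np.float64(171.7), np.float64(0.066), (156, 212)), (array([0.4326, 0.2593]), np.float64(88.5), np.float64(0.2144), (193, 265)), (array([0.368 , 0.2807]), np.float64(89.9), np.float64(0.1664), (184, 292))]
[[0.698  0.3531 0.008 ]
 [0.6955 0.2259 0.008 ]
 [0.6959 0.1161 0.008 ]
 [0.344  0.3522 0.008 ]
 [0.3388 0.1167 0.008 ]]
```

View pics/c11.png

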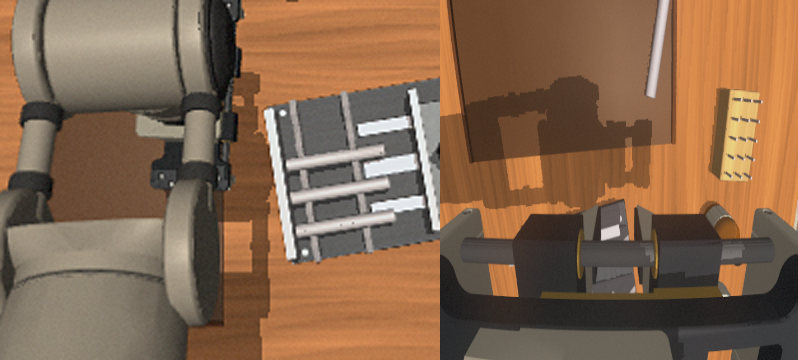

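The left half shows three blanks seated in their grooves. The right half shows the last blank close to the right-hand lip. I'll grip it with the fingertips just above the lip, drag it inwards, then regrasp it.

```bash
python3 -m creep '[{"translation":[0,0.04,0.02],"twist":[0.06,0,0],"hand":35},{"translation":[0,0.08,0.04],"twist":[0.12,0,0],"hand":35},{"translation":[0,0.115,0.055],"twist":[0.189,0,0],"hand":35},{"translation":[0,0.1319,0.0653],"twist":[0.189,0,0],"hand":35},{"translation":[0,0.1319,0.0653],"twist":[0.189,0,0],"hand":35}]' | sed -n 2p
python3 -m creep '[{"translation":[0,0,0],"twist":[0,0,0],"hand":35},{"translation":[0,0,0],"twist":[0,0,0],"hand":35}]'
python3 - <<'E'
from h import *
goal(.6725,.2268,.036,-14.1)
im,T=shot('wrist','w12.png')
E
```

```text
tool_pos: [0.6726, 0.2269, 0.1672]
time: 36.25
tool_pos: [0.6718, 0.2252, 0.166]
tool_rot: [-2.701, 1.564, -2.946]
contact_force: [-1.2, -0.1, -0.6]
opening: 0.0327
t36.2 tcp [0.6718 0.2252 0.166 ] jaw-14.1 q6 0.46 move [0.13   0.0021 0.0011] twist [ 0.001 -0.006  0.003] open 0.0327
```

View pics/w12.png

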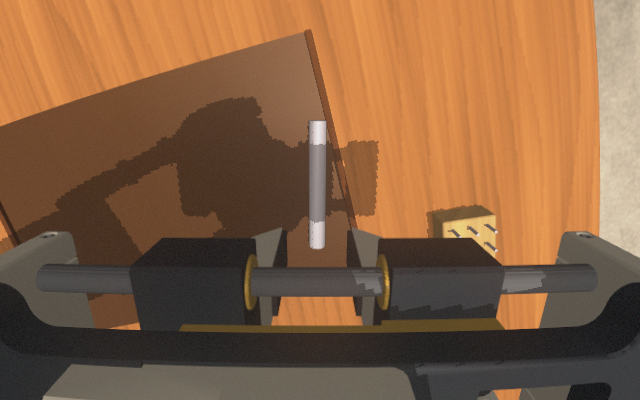

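```bash
python3 - <<'E'
from h import *
T=pose()@np.array(robot.calibration('wrist')['mount'])
print(cast([(317,122),(317,247),(345,165),(330,110)],.011,'wrist',T).round(4))
E
```

```text
[[0.6858 0.2808 0.011 ]
 [0.6567 0.1644 0.011 ]
 [0.7012 0.2375 0.011 ]
 [0.6993 0.2881 0.011 ]]
```

```bash
python3 -m creep '[{"translation":[0.04,0.001,0],"twist":[0,-0.006,0.003],"hand":35},{"translation":[0.08,0.001,0],"twist":[0,-0.006,0.003],"hand":35},{"translation":[0.115,0.001,0],"twist":[0,-0.006,0.003],"hand":35},{"translation":[0.128,0.001,0],"twist":[0,-0.006,0.003],"hand":35},{"translation":[0.13,0.001,0],"twist":[0,-0.006,0.003],"hand":35}]'
python3 -m creep '[{"translation":[0,0,0],"twist":[0,0,0],"hand":16},{"translation":[0,0,0],"twist":[0,0,0],"hand":16},{"translation":[0,0,0],"twist":[0,0,0],"hand":16},{"translation":[0,0,0],"twist":[0,0,0],"hand":16},{"translation":[0,0,0],"twist":[0,0,0],"hand":16}]' 6
python3 -m creep '[{"translation":[0,0,-0.008],"twist":[0,0,0],"hand":16},{"translation":[0,0,-0.016],"twist":[0,0,0],"hand":16},{"translation":[0,0,-0.024],"twist":[0,0,0],"hand":16},{"translation":[0,0,-0.032],"twist":[0,0,0],"hand":16},{"translation":[0,0,-0.032],"twist":[0,0,0],"hand":16}]'
python3 - <<'E'
from h import *
goal(.64,.232,.031,-14.1)
E
```

```text
time: 36.8
tool_pos: [0.6706, 0.2251, 0.0351]
tool_rot: [-2.731, 1.568, -2.977]
contact_force: [-0.1, -0.6, 0.4]
opening: 0.0321
time: 37.3
tool_pos: [0.6714, 0.2253, 0.037]
tool_rot: [0.791, 1.571, 0.545]
contact_force: [-0.4, -1.2, 6.8]
opening: 0.0153
time: 37.8
tool_pos: [0.6389, 0.2336, 0.0371]
tool_rot: [-2.899, 1.569, 3.139]
contact_force: [-1.8, 0.3, 1.4]
opening: 0.0153
t37.8 tcp [0.6389 0.2336 0.0371] jaw-14.1 q6 0.48 move [ 0.0061 -0.0013  0.0015] twist [ 0.001 -0.001  0.   ] open 0.0153
```

```bash
python3 -m creep '[{"translation":[0,0,0],"twist":[0,0,0],"hand":25},{"translation":[0,0,0],"twist":[0,0,0],"hand":25},{"translation":[0.003,0,0],"twist":[0,0,0],"hand":25},{"translation":[0.006,0,0],"twist":[0,0,0],"hand":25},{"translation":[0.006,0,0],"twist":[0,0,0],"hand":25}]'
python3 -m creep '[{"translation":[0,0,0],"twist":[0,0,0],"hand":5},{"translation":[0,0,0],"twist":[0,0,0],"hand":5},{"translation":[0,0,0],"twist":[0,0,0],"hand":5},{"translation":[0,0,0],"twist":[0,0,0],"hand":5},{"translation":[0,0,0],"twist":[0,0,0],"hand":5}]' 40
python3 -m creep '[{"translation":[-0.03,0,0],"twist":[0,0,0],"hand":5},{"translation":[-0.06,0,0],"twist":[0,0,0],"hand":5},{"translation":[-0.1,0,0],"twist":[0,0,0],"hand":5},{"translation":[-0.12,0,0],"twist":[0,0,0],"hand":5},{"translation":[-0.12,0,0],"twist":[0,0,0],"hand":5}]'
python3 - <<'E'
from h import *
goal(.5813,-.0220,.15,8)
E
```

```text
time: 38.3
tool_pos: [0.6386, 0.2334, 0.0302]
tool_rot: [-2.769, 1.568, -3.015]
contact_force: [-0.5, -0.0, -0.2]
opening: 0.0232
time: 38.8
tool_pos: [0.6384, 0.2334, 0.0301]
tool_rot: [-2.767, 1.568, -3.013]
contact_force: [-0.1, -0.1, -1.8]
opening: 0.015
time: 39.3
tool_pos: [0.6406, 0.2339, 0.1542]
tool_rot: [0.558, 1.566, 0.312]
contact_force: [0.1, 0.4, -2.6]
opening: 0.0144
t39.3 tcp [0.6406 0.2339 0.1542] jaw-14.1 q6 0.48 move [ 0.0036 -0.2627  0.0047] twist [-0.385  0.004 -0.002] open 0.0144
```

```bash
python3 -m creep '[{"translation":[0,-0.03,0],"twist":[-0.04,0,0],"hand":5},{"translation":[0,-0.06,0.001],"twist":[-0.08,0,0],"hand":5},{"translation":[0,-0.095,0.002],"twist":[-0.13,0,0],"hand":5},{"translation":[0,-0.125,0.0024],"twist":[-0.19,0.002,0],"hand":5},{"translation":[0,-0.131,0.0024],"twist":[-0.19,0.002,0],"hand":5}]'
python3 - <<'E'
from h import *
goal(.5813,-.0220,.15,8)
E
```

```text
time: 39.8
tool_pos: [0.6096, 0.1032, 0.152]
tool_rot: [2.819, 1.569, 2.762]
contact_force: [0.0, 0.7, -2.7]
opening: 0.0145
t39.8 tcp [0.6096 0.1032 0.152 ] jaw-3.3 q6 0.10 move [ 0.0019 -0.1266 -0.0211] twist [-0.197 -0.001 -0.001] open 0.0145
```

```bash
python3 -m creep '[{"translation":[0,-0.03,-0.005],"twist":[-0.06,0,0],"hand":5},{"translation":[0,-0.06,-0.01],"twist":[-0.12,0,0],"hand":5},{"translation":[0,-0.095,-0.016],"twist":[-0.18,0,0],"hand":5},{"translation":[0,-0.12,-0.02],"twist":[-0.197,0,0],"hand":5},{"translation":[0,-0.1266,-0.0211],"twist":[-0.197,0,0],"hand":5}]'
python3 -m creep '[{"translation":[0,0,0],"twist":[0,0,0],"hand":5},{"translation":[0,0,0],"twist":[0,0,0],"hand":5}]'
python3 - <<'E'
from h import *
goal(.5813,-.0220,.062,8)
E
```

```text
time: 40.3
tool_pos: [0.5804, -0.0239, 0.1506]
tool_rot: [2.852, 1.567, 2.989]
contact_force: [-0.9, -0.2, -2.0]
opening: 0.0152
time: 40.5
tool_pos: [0.5802, -0.023, 0.1498]
tool_rot: [2.754, 1.566, 2.891]
contact_force: [0.3, 0.2, -1.8]
opening: 0.0152
t40.5 tcp [ 0.5802 -0.023   0.1498] jaw7.8 q6 -0.31 move [0.0878 0.0006 0.0016] twist [-0.003 -0.005 -0.002] open 0.0152
```

```bash
python3 -m creep '[{"translation":[0.03,0.0006,0.0016],"twist":[-0.003,-0.005,-0.002],"hand":5},{"translation":[0.06,0.0006,0.0016],"twist":[-0.003,-0.005,-0.002],"hand":5},{"translation":[0.08,0.0006,0.0016],"twist":[-0.003,-0.005,-0.002],"hand":5},{"translation":[0.0875,0.0006,0.0016],"twist":[-0.003,-0.005,-0.002],"hand":5},{"translation":[0.0875,0.0006,0.0016],"twist":[-0.003,-0.005,-0.002],"hand":5}]'
python3 -m creep '[{"translation":[0.001,0,0],"twist":[0,0,0],"hand":18},{"translation":[0.001,0,0],"twist":[0,0,0],"hand":23},{"translation":[0.001,0,0],"twist":[0,0,0],"hand":23},{"translation":[0.001,0,0],"twist":[0,0,0],"hand":23}]'
python3 -m creep '[{"translation":[-0.02,0,0],"twist":[0,0,0],"hand":23},{"translation":[-0.06,0,0],"twist":[0,0,0],"hand":35},{"translation":[-0.1,0,0],"twist":[0,0,0],"hand":35},{"translation":[-0.13,0,0],"twist":[0,0,0],"hand":35},{"translation":[-0.13,0,0],"twist":[0,0,0],"hand":35}]'
python3 - <<'E'
from h import *
im,T=shot('top','t13.png')
goal(.5406,-.1698,.18,-20.6)
E
```

```text
time: 41.0
tool_pos: [0.5816, -0.0209, 0.0618]
tool_rot: [2.111, 1.57, 2.252]
contact_force: [0.5, 0.0, -1.4]
opening: 0.0148
time: 41.4
tool_pos: [0.5819, -0.0211, 0.0615]
tool_rot: [-0.055, 1.57, 0.086]
contact_force: [-0.2, 0.0, -0.7]
opening: 0.0207
time: 41.9
tool_pos: [0.5841, -0.0215, 0.1969]
tool_rot: [-0.288, 1.56, -0.147]
contact_force: [-0.1, 0.7, -0.5]
opening: 0.0319
t42.0 tcp [ 0.5828 -0.0213  0.1942] jaw8.1 q6 -0.31 move [ 0.014  -0.1411 -0.0627] twist [0.5   0.006 0.   ] open 0.0317
```

```bash
python3 -m creep '[{"translation":[0,-0.035,-0.015],"twist":[0.125,0,0],"hand":35},{"translation":[0,-0.07,-0.031],"twist":[0.25,0,0],"hand":40},{"translation":[0,-0.105,-0.047],"twist":[0.375,0,0],"hand":45},{"translation":[0,-0.1411,-0.0627],"twist":[0.5,0.003,0],"hand":45},{"translation":[0,-0.1411,-0.0627],"twist":[0.5,0.003,0],"hand":45}]'
python3 -m creep '[{"translation":[0,0,0],"twist":[0,0,0],"hand":45},{"translation":[0,0,0],"twist":[0,0,0],"hand":45}]'
python3 - <<'E'
from h import *
im,T=shot('top'); cv2.imwrite('pics/c14.png',cv2.resize(im[150:310,230:430],None,fx=2,fy=2))
im2,_=shot('wrist'); cv2.imwrite('pics/c14.png',np.hstack([cv2.resize(im[160:300,260:400],None,fx=2.5,fy=2.5,interpolation=2),im2[:350,100:540]]))
goal(.5406,-.1698,.105,-20.6)
E
```

```text
time: 42.45
tool_pos: [0.5388, -0.1738, 0.1926]
tool_rot: [-0.472, 1.57, -0.839]
contact_force: [-0.0, 0.3, 0.3]
opening: 0.0411
time: 42.65
tool_pos: [0.5384, -0.1733, 0.1915]
tool_rot: [-2.798, 1.57, 3.119]
contact_force: [0.1, 0.5, 0.5]
opening: 0.0411
t42.8 tcp [ 0.5389 -0.1727  0.1921] jaw-20.9 q6 -0.08 move [0.0871 0.0034 0.0006] twist [-0.006  0.     0.   ] open 0.0411
```

View pics/c14.png

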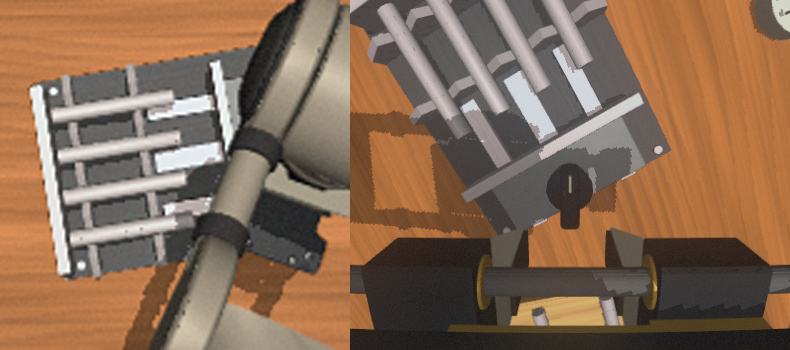

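All four blanks are seated and the knob bar is centred between the fingers. Grip the knob and push the fence up.

```bash
python3 -m creep '[{"translation":[0.03,0.0034,0.0006],"twist":[0,0,0],"hand":45},{"translation":[0.06,0.0034,0.0006],"twist":[0,0,0],"hand":45},{"translation":[0.08,0.0034,0.0006],"twist":[0,0,0],"hand":45},{"translation":[0.0865,0.0034,0.0006],"twist":[0,0,0],"hand":45},{"translation":[0.0865,0.0034,0.0006],"twist":[0,0,0],"hand":45}]' | sed -n 2,5p
python3 -m creep '[{"translation":[0,0,0],"twist":[0,0,0],"hand":5},{"translation":[0,0,0],"twist":[0,0,0],"hand":5},{"translation":[0,0,0],"twist":[0,0,0],"hand":5},{"translation":[0,0,0],"twist":[0,0,0],"hand":5},{"translation":[0,0,0],"twist":[0,0,0],"hand":5}]' 40
for i in 1 2; do python3 -m creep '[{"translation":[0,0.0035,-0.0019],"twist":[0,0,0],"hand":5},{"translation":[0,0.007,-0.0038],"twist":[0,0,0],"hand":5},{"translation":[0,0.0105,-0.0057],"twist":[0,0,0],"hand":5},{"translation":[0,0.014,-0.0077],"twist":[0,0,0],"hand":5},{"translation":[0,0.0175,-0.0096],"twist":[0,0,0],"hand":5}]'
python3 -c "
from h import *
p=pose()[:2,3]; print('kx',(p-[.513,.033])@[.1396,-.9902],(p-[.513,.033])@[.9902,.1396],robot.observe()['contact_force'])"; done
```

```text
tool_pos: [0.5405, -0.1689, 0.1049]
tool_rot: [-3.102, 1.569, 2.818]
contact_force: [0.3, -0.5, 0.3]
opening: 0.0413
time: 43.75
tool_pos: [0.5421, -0.1693, 0.1058]
tool_rot: [0.105, 1.568, -0.259]
contact_force: [5.5, 0.1, -0.1]
opening: 0.0142
time: 44.25
tool_pos: [0.5391, -0.1491, 0.1058]
tool_rot: [0.059, 1.568, -0.305]
contact_force: [0.8, -1.8, -0.3]
opening: 0.0136
kx 0.18397726674524642 0.00046992818035841016 [ 0.80630805 -1.83497253 -0.29010095]
time: 44.75
tool_pos: [0.5362, -0.1293, 0.1058]
tool_rot: [-0.224, 1.568, -0.588]
contact_force: [-0.4, -8.5, -1.2]
opening: 0.0139
kx 0.16398258822859568 0.00035184205274665925 [-0.40527176 -8.5020168  -1.24557614]
```

```bash
for i in 1 2; do python3 -m creep '[{"translation":[0,0.0009,-0.0005],"twist":[0,0,0],"hand":5},{"translation":[0,0.0018,-0.001],"twist":[0,0,0],"hand":5},{"translation":[0,0.0018,-0.001],"twist":[0,0,0],"hand":5}]' >/dev/null
python3 -c "
from h import *
p=pose()[:2,3]; print('kx',(p-[.513,.033])@[.1396,-.9902],(p-[.513,.033])@[.9902,.1396],robot.observe()['contact_force'])"; done
```

```text
kx 0.16289807597321193 0.00036308677177438603 [ 1.41482094 -7.27974654 -1.1965286 ]
kx 0.16195780592502504 0.00032300808295050026 [ 0.69774191 -7.45129634 -1.70045358]
```

```bash
for i in 1 2; do python3 -m creep '[{"translation":[0,0.0012,-0.0006],"twist":[0,0,0],"hand":5},{"translation":[0,0.0023,-0.0012],"twist":[0,0,0],"hand":5},{"translation":[0,0.0023,-0.0012],"twist":[0,0,0],"hand":5}]' >/dev/null
python3 -c "
from h import *
p=pose()[:2,3]; print('kx',(p-[.513,.033])@[.1396,-.9902],(p-[.513,.033])@[.9902,.1396],robot.observe()['contact_force'])"; done
```

```text
kx 0.16164548358203354 0.0003224247723430662 [  0.87446038 -12.36955347  -3.56411972]
kx 0.16152120307694404 0.00032748222397416954 [  1.16980159 -13.85887075  -3.64491707]
```

Force rises to 14 N and motion stalls at an opening consistent with 120 mm, so the blanks are clamped. Tighten with a slight push bias.

```bash
S='
from h import *
p=pose()[:2,3]; s=robot.observe(); print("kx",(p-[.513,.033])@[.1396,-.9902],s["contact_force"].round(1),s["torque"].round(2),s["opening"]); goal(.5355,-.1272,.106,-150.8)'
python3 -m creep '[{"translation":[0,0.0018,-0.001],"twist":[0.114,0,0],"hand":5},{"translation":[0,0.0018,-0.001],"twist":[0.228,0,0],"hand":5},{"translation":[0,0.0018,-0.001],"twist":[0.342,0,0],"hand":5},{"translation":[0,0.0018,-0.001],"twist":[0.456,0,0],"hand":5},{"translation":[0,0.0018,-0.001],"twist":[0.57,0,0],"hand":5}]' 50 >/dev/null; python3 -c "$S"
python3 -m creep '[{"translation":[0,0.001,-0.0018],"twist":[0.114,0,0],"hand":5},{"translation":[0,0.001,-0.0018],"twist":[0.228,0,0],"hand":5},{"translation":[0,0.001,-0.0018],"twist":[0.342,0,0],"hand":5},{"translation":[0,0.001,-0.0018],"twist":[0.456,0,0],"hand":5},{"translation":[0,0.001,-0.0018],"twist":[0.57,0,0],"hand":5}]' >/dev/null; python3 -c "$S"
python3 -m creep '[{"translation":[0,0,-0.002],"twist":[0.114,0,0],"hand":5},{"translation":[0,0,-0.002],"twist":[0.228,0,0],"hand":5},{"translation":[0,0,-0.002],"twist":[0.342,0,0],"hand":5},{"translation":[0,0,-0.002],"twist":[0.456,0,0],"hand":5},{"translation":[0,0,-0.002],"twist":[0.57,0,0],"hand":5}]' >/dev/null; python3 -c "$S"
```

```text
kx 0.16075227203394546 [-1.2 -8.5 -0.4] [-1.19  0.65  0.06] 0.013762937998949879
t46.5 tcp [ 0.535  -0.1262  0.1058] jaw-53.8 q6 0.58 move [-0.0001 -0.0002  0.0011] twist [-1.448  0.008  0.015] open 0.0138
kx 0.1596305950589398 [-0.3 -6.9  0.3] [-0.68  0.3   0.06] 0.013767607096341845
t47.0 tcp [ 0.5346 -0.1252  0.1059] jaw-86.7 q6 1.16 move [-0.0001  0.0008  0.0021] twist [ 1.119  0.013 -0.012] open 0.0138
kx 0.15852918492209853 [ 1.7 -5.  -2. ] [-0.4 -0.1  0.1] 0.013504186659334562
t47.5 tcp [ 0.5348 -0.124   0.1058] jaw-119.7 q6 1.74 move [-0.0001  0.0022  0.0024] twist [ 0.544  0.009 -0.016] open 0.0135
```

```bash
S='
from h import *
s=robot.observe(); print(s["contact_force"].round(1),s["torque"].round(2),s["opening"]); goal(.5355,-.1272,.106,-150.8)'
python3 -m creep '[{"translation":[0,0,-0.001],"twist":[0.11,0,0],"hand":5},{"translation":[0,0,0],"twist":[0.22,0,0],"hand":5},{"translation":[0,0,0],"twist":[0.33,0,0],"hand":5},{"translation":[0,0,0],"twist":[0.44,0,0],"hand":5},{"translation":[0,0,0],"twist":[0.53,0,0],"hand":5}]' >/dev/null; python3 -c "$S"
python3 -m creep '[{"translation":[0,0,0],"twist":[0.05,0,0],"hand":5},{"translation":[0,0,0],"twist":[0.08,0,0],"hand":5},{"translation":[0,0,0],"twist":[0.08,0,0],"hand":5}]' >/dev/null; python3 -c "$S"
```

```text
[ 3.8 -0.8 -1.4] [ 0.66 -0.45  0.08] 0.01355301814807474
t48.0 tcp [ 0.5355 -0.1234  0.1059] jaw-150.3 q6 2.27 move [-0.0001  0.0033  0.0019] twist [ 0.009  0.003 -0.017] open 0.0136
[ 1.2 -2.  -0.8] [-0.06  0.1   1.06] 0.01357720287954883
t48.2 tcp [ 0.5355 -0.1233  0.1059] jaw-154.8 q6 2.35 move [-0.0001  0.0035  0.0016] twist [-0.069  0.002 -0.018] open 0.0136
```

Torque jumped to 1.06 N m against 0.1 N m running, so the stop is reached. Release and check.

```bash
python3 -m creep '[{"translation":[0,0,0],"twist":[0,0,0],"hand":5},{"translation":[0,0,0],"twist":[0,0,0],"hand":25},{"translation":[0,0,0],"twist":[0,0,0],"hand":45},{"translation":[0,0,0],"twist":[0,0,0],"hand":45},{"translation":[0,0,0],"twist":[0,0,0],"hand":45}]'
python3 -m creep '[{"translation":[-0.03,0,0],"twist":[0,0,0],"hand":45},{"translation":[-0.07,0,0],"twist":[0,0,0],"hand":45},{"translation":[-0.11,0,0],"twist":[0,0,0],"hand":45},{"translation":[-0.15,0,0],"twist":[0,0,0],"hand":45},{"translation":[-0.15,0,0],"twist":[0,0,0],"hand":45}]'
python3 - <<'E'
from h import *
goal(.45,-.28,.25,-150.8)
E
```

```text
time: 48.75
tool_pos: [0.5354, -0.1232, 0.1059]
tool_rot: [1.468, 1.553, -1.234]
contact_force: [0.6, 0.0, 0.6]
opening: 0.0396
time: 49.25
tool_pos: [0.5368, -0.1213, 0.2618]
tool_rot: [1.811, 1.545, -0.891]
contact_force: [-0.2, -0.1, -0.3]
opening: 0.0416
t49.2 tcp [ 0.5368 -0.1213  0.2618] jaw-154.8 q6 2.35 move [0.0136 0.1064 0.1461] twist [-0.07  -0.005 -0.025] open 0.0416
```

```bash
python3 -m creep '[{"translation":[-0.02,0.025,0.035],"twist":[0,0,0],"hand":45},{"translation":[-0.02,0.05,0.07],"twist":[0,0,0],"hand":45},{"translation":[-0.02,0.075,0.105],"twist":[0,0,0],"hand":45},{"translation":[-0.02,0.1,0.14],"twist":[0,0,0],"hand":45},{"translation":[-0.02,0.106,0.146],"twist":[0,0,0],"hand":45}]'
python3 - <<'E'
from h import *
im,T=shot('top'); im2,_=shot('side'); cv2.imwrite('pics/c15.png',np.hstack([cv2.resize(im[165:285,260:400],None,fx=3.4,fy=3.4,interpolation=2),cv2.resize(im2[150:370,240:460],None,fx=1.455,fy=408/220,interpolation=2)])); cv2.imwrite('pics/t15.png',im)
E
```

```text
time: 49.75
tool_pos: [0.4472, -0.282, 0.283]
tool_rot: [1.764, 1.545, -0.942]
contact_force: [0.8, 0.0, -0.9]
opening: 0.0415
```

View pics/c15.png

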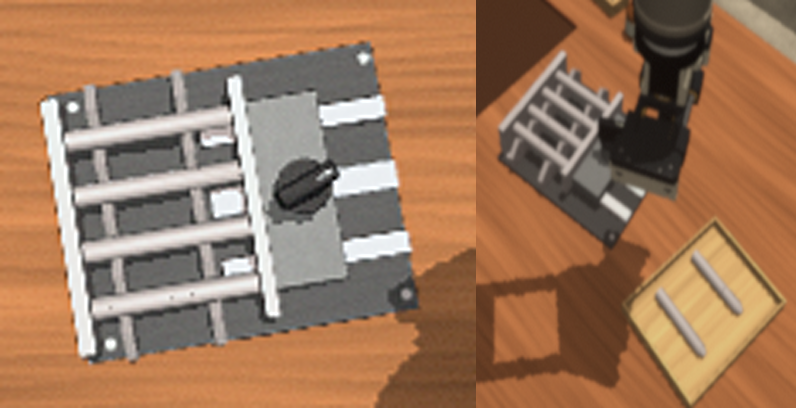

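```bash
python3 - <<'E'
from h import *
T=np.array(robot.calibration('top')['cam_to_world']); o=np.array([.513,.033]);xh=np.array([.1396,-.9902]);e=np.array([.9902,.1396])
g=lambda p,z:cast(np.array(p)/3.4+[260,165],z,'top',T)[:,:2]
for n,p,z in(('fence',[(231,78),(266,318)],.062),('plate in',[(56,100),(91,356)],.062),('butts',[(66,141),(75,197),(84,252),(93,308)],.041),('bar',[(278,205),(338,166)],.104)):
    q=g(p,z); print(n,((q-o)@xh).round(4),((q-o)@e).round(4))
d=q[1]-q[0]; b=np.degrees(np.arctan2(d[1],d[0])); print(b, 1.2+np.radians(8-b))
E
```

```text
fence [0.1235 0.1203] [ 0.0839 -0.0847]
plate in [-0.0006 -0.003 ] [ 0.0882 -0.0911]
butts [0.0002 0.0005 0.001  0.0014] [ 0.0604  0.0197 -0.0199 -0.0599]
bar [0.1388 0.1825] [-0.0099  0.0093]
-58.237284803069144 2.3560587073947605
```

```bash
for i in 1 2; do python3 -m creep '[{"translation":[0,-0.03,-0.018],"twist":[0,0,0],"hand":45},{"translation":[0.005,-0.06,-0.036],"twist":[0,0,0],"hand":45},{"translation":[0.01,-0.09,-0.054],"twist":[0,0.01,0.01],"hand":45},{"translation":[0.013,-0.12,-0.073],"twist":[0,0.01,0.01],"hand":45},{"translation":[0.015,-0.134,-0.081],"twist":[0,0.01,0.01],"hand":45}]'|sed -n 2p; done
python3 -m creep '[{"translation":[0,0,0],"twist":[0,0,0],"hand":45},{"translation":[0,0,0],"twist":[0,0,0],"hand":45}]' |sed -n 2,3p
python3 - <<'E'
from h import *
im,T=shot('wrist','w16.png'); np.save('w16T.npy',T)
o=np.array([.513,.033]);xh=np.array([.1396,-.9902]);e=np.array([.9902,.1396])
P=[np.r_[o+a*xh+b*e,.062] for a in(0,.12) for b in(-.085,.085)]
print(proj(np.array(P),'wrist',T).round(1))
cv2.imwrite('pics/c16.png',cv2.resize(im[:260,120:520],None,fx=2,fy=2,interpolation=2))
E
```

```text
tool_pos: [0.4658, -0.1202, 0.2648]
tool_pos: [0.482, 0.0395, 0.2462]
tool_pos: [0.4816, 0.0408, 0.246]
tool_rot: [2.139, 1.523, -0.556]
[[376.4 191. ]
 [215.3 139.8]
 [419.7  73.2]
 [246.5  15.5]]
```

View pics/c16.png

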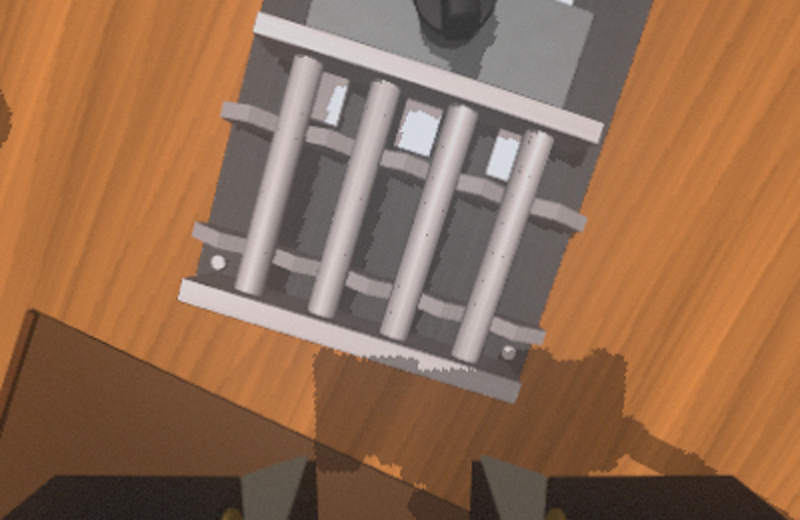

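```bash
python3 - <<'E'
from h import *
T=np.load('w16T.npy'); o=np.array([.513,.033]);xh=np.array([.1396,-.9902]);e=np.array([.9902,.1396])
g=lambda p,z:cast(np.array(p)/2+[120,0],z,'wrist',T)[:,:2]
for n,p,z in(('fence',[(256,32),(598,143)],.062),('plate in',[(187,279),(520,381)],.062),('near plate',[(249,292),(321,316),(393,338),(465,360)],.041),('far top of rod',[(309,56),(386,81),(463,106),(541,131)],.049)):
    q=g(p,z); print(n,((q-o)@xh).round(4),((q-o)@e).round(4))
E
```

```text
fence [0.12   0.1212] [ 0.0836 -0.0838]
plate in [-0.0002  0.0016] [ 0.0868 -0.0883]
near plate [-0.0005 -0.0011 -0.0007 -0.0002] [ 0.0597  0.0195 -0.0206 -0.0611]
far top of rod [0.1195 0.1195 0.1197 0.1204] [ 0.0598  0.0209 -0.0182 -0.0582]
```

The wrist view puts the clear length at 0.120 m, and all four blanks span plate to fence. Handing in.

```bash
python3 -c "
from cell import robot
print(robot.hand_in(), robot.observe()['time'])"
```

```text
the job is handed in; nothing more can be done
the job is handed in; nothing more can be done
```

The changeover is finished and handed in at about 51 s of the 210 s allowed:
- The knob is freed and the fence was slid back.
- Both punches are in the tray.
- All four blanks are in their own grooves, with the fence brought up against them.
- The knob is turned until it hit its stop, then released.

One blank was knocked towards the mat lip during the run. I dragged it clear and regripped it before laying it in its groove.

**Last checks:**
- **Blanks held:** the last wrist view puts the gap between end plate and fence at about 0.120 m. All four blanks span it, at y ≈ −60, −20, 20 and 60 mm.
- **Knob:** torque jumped to 1.06 N m at the stop. The picture reads about 2.36 rad, which agrees with 2.4 within error.
- **Punches:** both lie in the tray in the last side view.
- **Disagreement:** the coarser top view gave about 0.123 m for the gap. The tool also crept about 3 mm along the push direction during tightening. The closer wrist view shows no gap at the blanks, so I put the creep down to slip along the bar.
- **Not checked:** I did not measure the bottle, caddy and burr block at the end. The arm stayed clear of them, and the top view after the punches were moved showed them where they started.

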